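Load an accumulator into the pressure test stand

ROBOT

A 6-joint arm with a two-finger parallel gripper is mounted at the origin on the work surface. World frame = base frame: x ahead of the robot, y to its left, z up, the work surface at z = 0. Lengths are in mm, angles in rad, forces in N, time in s.
With the tool pointing down it reaches from about 425 to 925 mm from the base axis. Payload 12.5 kg.
Tool frame: the origin (TCP) lies at the very end of the fingers, on their centre line; the grasp point (between the pads) lies 19 mm behind it; z points along the fingers, x is the direction in which the jaws open and shut, and the axes are right-handed (so a half turn about z gives the same grasp; the last joint's range is limited). The gripper opens to 85 mm and grips with 20 to 120 N. Pads are 22 mm wide; open, the fingers measure 114 mm over their backs; the gripper's body (76 mm by 85 mm) begins 54 mm behind the grasp point. The pads swing forward as they close: fully open they stand 13 mm farther back than shut.
Start: joints at [-1.222, 0.491, 1.559, -0, 1.092, -0.106], TCP at [274.575, -561.474, 231.327] pointing down, gripper open.
Joint ranges: [-3.1, 3.1], [-0.84, 2.19], [0.05, 2.79], [-1.13, 4.28], [0.06, 2.93], [-2.69, 2.69]. Speed limits (rad/s): [2.22, 2.22, 2.79, 3.14, 3.14, 3.14].

INTERFACE

Orientations are given as a rotation vector (axis times angle).
In Python, from workcell import sensors, eyes, ticket gives the robot as it stands.
- The arm moves only by the tool play_rows, never from a script. Its argument "plan" is one flat list of numbers, 7 for each row, row after row: the turn, a rotation vector about the tool's x, y, z in rad, then the shift along the tool's x, y, z in m, then the closure, from 0 (fully open) to 1 (shut). In form: [wx, wy, wz, dx, dy, dz, jaw, wx, wy, wz, dx, dy, dz, jaw, ...]. A call has 1 to 10 rows; each row shifts and turns the pose as measured when the row begins, along the tool's axes as they then stand; what a row does not reach is not made up. A row lasts 1/10 s, in which the tool goes at most 50 mm and 8.59 degrees, less where a joint would pass 70% of its speed; a pose out of reach is approached as far as the arm can. A call is refused whole if a number of a shift passes 0.05 or a number of a turn 0.15, either way. A call with a gripper value outside its range is refused whole. The fingers move at their own pace and stop on an object; "newtons" is the grip in N (left out, the last holds). Time passes only in rows, so rows that do not move let the fingers close. It gives the time, the measured TCP pose, the force and the opening at its end, in the units of the state.
- sensors.observe(): the state, without advancing time (a new reading comes with each control period).
- eyes.capture(name): name is "side" or "top"; returns a dict with "img" (420x560x3 uint8, red, green, blue), "fx", "fy", "cx", "cy" (pixels), "D" ([k1, k2, p1, p2, k3] as OpenCV has them; the pictures are not rectified), "rvec" (rotation vector, rad) and "tvec" (3), from world to camera coordinates, as OpenCV has them. Camera axes: x right, y down, z forward; pixel columns grow to the right and rows downward; lengths in mm; the calibration is good to about 2 mm. A picture is of the moment at which its call begins. There is no depth.
- ticket.job_done(): hands the job in, once; it reports no verdict.
The state is a dict: "time_s": time; "joint_pos": joint angles; "joint_vel": joint speeds; "tau": joint torques, N m; "tool_pos": TCP position; "tool_rot": TCP orientation; "contact_force": force on the tool from outside, world axes, zero at the start; "ft_torque": the same for the moment, N m; "grip_width": finger opening in mm.
Only numpy, scipy, OpenCV 4.12 (cv2) and the standard library are available. Lean on these libraries where they do the work, as an engineer would, in place of code of your own. Each camera call takes 0.05 s, during which the arm holds its last target.

TASK

Take the blue round-bottomed accumulator out of its cradle and stand it upright, port up, in the seat ring of the test stand's carriage, setting it down gently and letting go. Then pull the red spring knob up, slide the carriage one notch so that the accumulator comes under the test coupling, and let the knob spring fully back in so that the carriage is locked there with the accumulator still upright in its ring. Leave the other things on the bench where they are.

Things in the scene. Friction and masses are not known exactly. Their poses are not given: they have to be found in the camera images.
- accumulator: Diaphragm accumulator, 0.5 to 0.85 kg: blue steel ball, radius 36 mm, round underneath, with a round bright steel port neck, diameter 30 mm, plain from 36 to 74 mm above the ball's centre, where it ends. Origin at the ball's centre, +z along the neck to the port. Starts leaning about 0.6 rad, neck up, in the cradle. Slightly top-heavy: in a ring, friction keeps it at the tilt it is left in.
- cradle: Fixed plywood cradle, base 135 x 100 x 12 mm. Origin on the bench below its rubber ring, in which the ball sits, its centre 52.9 mm above the bench. On its -x side a post, 24 mm wide along y, bears the neck from beneath, 52 mm along the neck from the ball's centre, so the neck leans to the cradle's -x. Both sides of the neck (along the cradle's y) are free for fingers.
- stand: Fixed test stand, base plate x -150 to 120, y -220 to 220 mm. Origin on the bench below the coupling; x away from the worker, y along the slide. Grey column (x 70 to 110, y -20 to 20 mm) with an arm above the coupling (x -25 to 110, y -20 to 20, z 232 to 272 mm, handwheel to 302) and a dial gauge (x 55 to 100, y 40 to 135, z to 310 mm). Index bar along x = -110 mm: notches at y = -140, 0, 140 mm.
- coupling (a point): Lower end of the test coupling's black seal nose, 182 mm above the bench, above the test notch. An accumulator standing in the ring passes 19 mm below it.
- carriage (a joint): Position of the carriage along the stand's +y, in m: 0 at the loading notch (start), 0.14 at the test notch under the coupling, 0.28 at the unloading notch. Slides with about 1.5 N of friction once the index pin is out; with the pin in it is locked, with 1 mm of play either way.
- plunger (a joint): How far the red knob and its index pin are pulled up, in m: 0 fully home in a notch, 0.014 at the stop. The pin is clear of the notch from 0.009 up. Let go between notches, its rounded tip rides on the bar at about 0.009; it drops in when within about 2 mm of a notch. The spring pulls it down with 6 N at home, 11 N at the stop.
- knob (a point): Centre of the red knob, an upright cylinder of diameter 32 mm and height 24 mm, its underside 16 mm above the carriage plate (plate top 38 mm above the bench). It stands on the carriage 110 mm from the seat ring's axis, towards the stand's -x, and moves with the carriage. Under it is only a 22 mm thick threaded sleeve. Axes as the stand's.
- seat (a point): On the carriage: where the ball's centre lies when the accumulator sits in the seat ring, 88.9 mm above the bench. The ring (black, orange lip) has a bore of 52 mm, outer diameter 70 mm, lip 64 mm above the bench; the ball's underside hangs inside it clear of the plate. Axes as the stand's.
- gauge: Bystander: black dial pressure gauge, diameter 114 mm, 50 mm high, lying on its back, a steel connection sticking out 46 mm.
- screwdriver: Bystander: screwdriver with a red handle lying on the bench to the left of the stand.
- wrench: Bystander: open-ended wrench lying on the bench beyond the stand. (A flat clipboard with a form also lies on the bench, beyond the cradle.)
Not all that is in view belongs to the job. Of the things that look like the accumulator, the middle-sized one is meant.

How it is judged:
By the outcome, as a careful person would: the job done as asked, in the order asked, and still so for the second after the job is handed in, with the robot touching nothing.
It also fails if it takes over 67 s, if anything falls off the work surface, if the arm or the gripper's body presses on something with over 40 N, if the wrist force passes 120 N, or if a joint passes its speed limit or range.

## Working session

There is one attempt and no reset: what is moved stays moved. The work goes in short steps, Python scripts to look and compute and a tool call to move; the robot and the scene stay as the last step left them, time stands still between calls to the robot, and variables do not carry over. Pictures are saved under pics/ and viewed, and the job is handed in when it is done.

Besides the shell and the picture viewer there is one more tool, called after ">>>" as name(argument=value, ...) on one line, values as JSON. play_rows: Moves the arm, as the interface text tells. Its arguments: {"type":"object","properties":{"plan":{"type":"array","items":{"type":"number"}},"newtons":{"type":"number"}},"required":["plan"]}

```bash
ls; mkdir -p pics; python3 - <<'E'
from workcell import sensors, eyes
import cv2, pickle
for n in ("side","top"):
    c=eyes.capture(n); pickle.dump(c,open(f'pics/{n}0.pkl','wb'))
    cv2.imwrite(f'pics/{n}0.png',c['img'][:,:,::-1])
    print(n,{k:v for k,v in c.items() if k!='img'})
print(sensors.observe())
E
```

```text
pics
side {'fx': 516.8462690734427, 'fy': 516.8462690734427, 'cx': 276.47653640275087, 'cy': 212.71892079491954, 'D': array([-0.0732842,  0.       ,  0.       ,  0.       ,  0.       ]), 'rvec': array([ 0.09773094, -2.8500297 ,  1.29943709]), 'tvec': array([ 562.82002927,  145.91630503, 2011.37262123])}
top {'fx': 504.3182719166099, 'fy': 504.3182719166099, 'cx': 274.01065342684626, 'cy': 209.26280068882227, 'D': array([-0.03481292,  0.        ,  0.        ,  0.        ,  0.        ]), 'rvec': array([ 2.16577663, -2.11171725,  0.17866005]), 'tvec': array([ -33.13179079,  615.00793149, 1710.7810778 ])}
{'time_s': 0.1, 'joint_pos': array([-1.22161033e+00,  4.91521109e-01,  1.55939524e+00,  2.45263607e-05,
        1.09170155e+00, -1.05624029e-01]), 'joint_vel': array([ 1.30874351e-04, -8.21317047e-04, -1.88172285e-03, -1.93863038e-05,
        7.39903915e-04, -1.59316499e-03]), 'tau': array([ 1.61141914e-03, -6.19447803e+01, -2.62025660e+01, -1.77173856e-04,
        2.92911849e-03,  2.15922120e-05]), 'tool_pos': array([ 274.50021021, -561.26992223,  230.77029556]), 'tool_rot': array([-2.66451415e+00,  1.66309710e+00,  1.24735206e-03]), 'contact_force': array([ 0.2050243 ,  0.80407469, -0.33194392]), 'ft_torque': array([-0.01252177, -0.00220059,  0.06391178]), 'grip_width': 85.54491056591438}
```

View pics/side0.png

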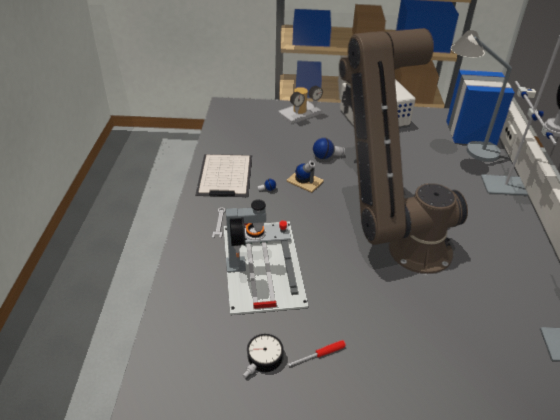

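View pics/top0.png

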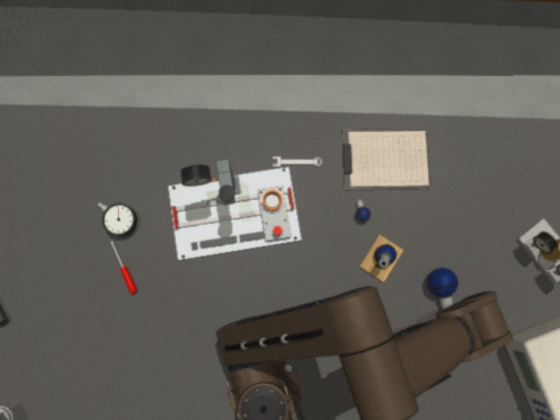

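Candidates for the accumulator in the top picture are a small ball at (363,214), a ball in the cradle at (385,258) and a large ball at (443,283). I choose the middle-sized one in the cradle and will check it in close crops.

```bash
python3 - <<'E'
import cv2, pickle, numpy as np
t=pickle.load(open('pics/top0.pkl','rb'))['img'][:,:,::-1]
s=pickle.load(open('pics/side0.pkl','rb'))['img'][:,:,::-1]
def crop(im,x0,y0,w,h,k,name):
    c=cv2.resize(im[y0:y0+h,x0:x0+w],None,fx=k,fy=k,interpolation=cv2.INTER_CUBIC)
    for x in range((x0+9)//10*10,x0+w,10):
        cv2.putText(c,str(x),((x-x0)*k,8),0,0.3,(0,255,255),1); cv2.line(c,((x-x0)*k,10),((x-x0)*k,14),(0,255,255),1)
    for y in range((y0+9)//10*10,y0+h,10):
        cv2.putText(c,str(y),(0,(y-y0)*k+4),0,0.3,(0,255,255),1)
    cv2.imwrite(f'pics/{name}.png',c)
crop(t,340,190,130,100,6,'tc1')
crop(t,160,150,150,112,5,'tc2')
crop(s,210,130,150,112,5,'sc1')
crop(s,210,190,110,120,5,'sc2')
E
```

```text
(no output)
```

View pics/tc1.png

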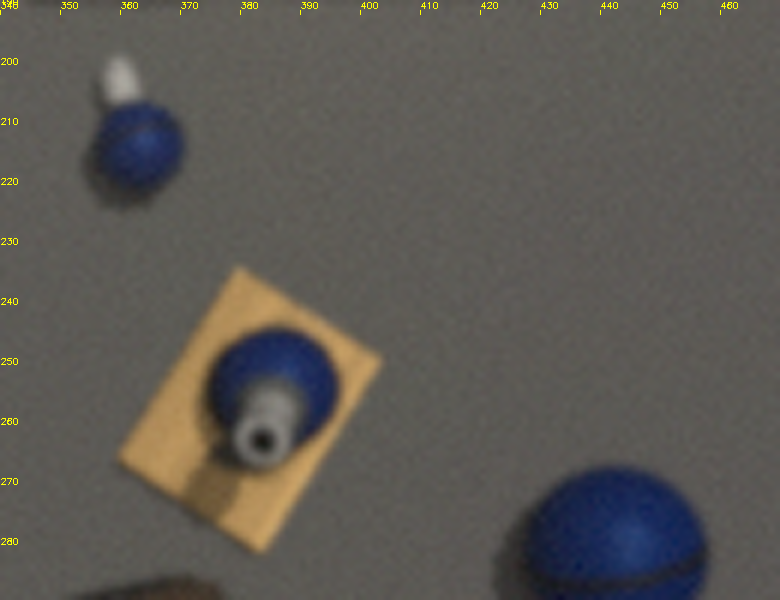

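View pics/tc2.png

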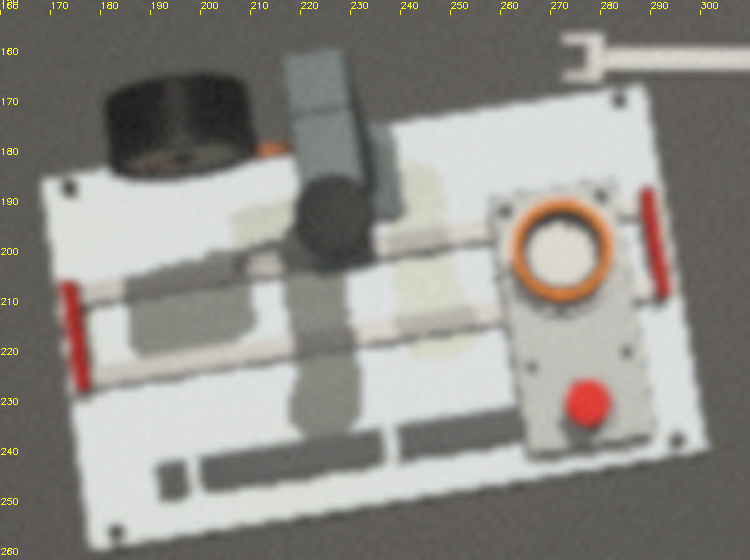

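View pics/sc1.png

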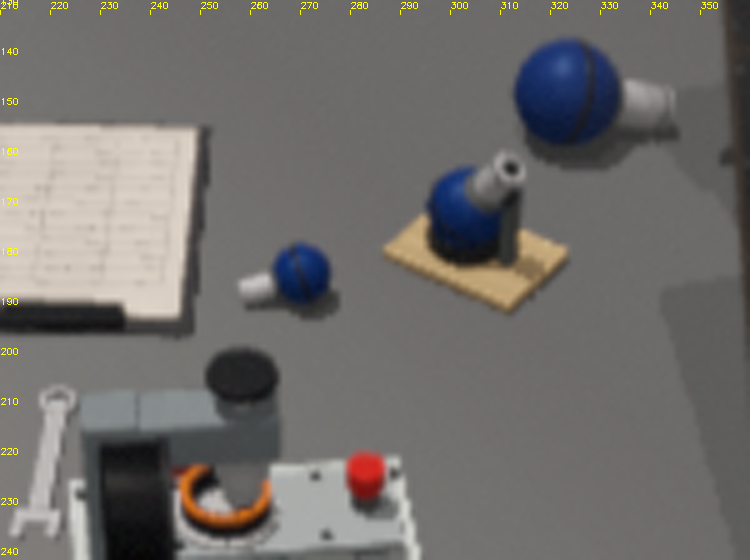

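View pics/sc2.png

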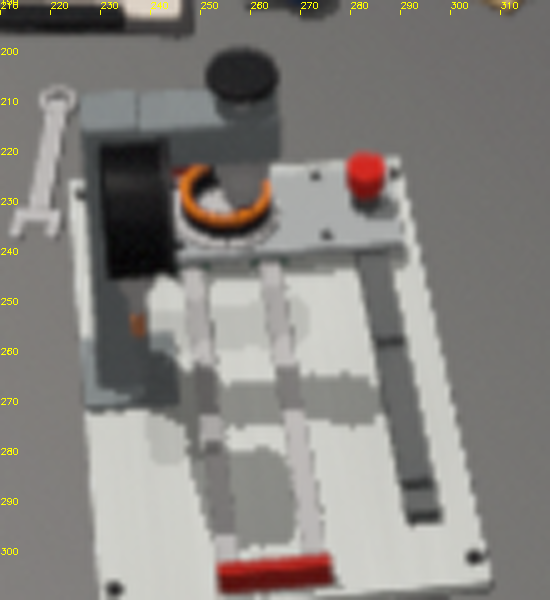

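The crops confirm it: the cradle ball is middle-sized, between the small one at about (363,214) and the large one at about (443,283). It sits on the plywood with its port at about (383.5,263), and its neck leans toward the robot. Next I measure the poses.

```bash
cat > vis.py <<'E'
import cv2, pickle, numpy as np
from scipy.optimize import least_squares
from scipy.spatial.transform import Rotation as R
def K(c): return np.array([[c['fx'],0,c['cx']],[0,c['fy'],c['cy']],[0,0,1.]])
def proj(c,P): return cv2.projectPoints(np.asarray(P,float).reshape(-1,3),c['rvec'],c['tvec'],K(c),c['D'])[0].reshape(-1,2)
def circ(ctr,r,n=(0,0,1),N=60):
    n=np.array(n,float)/np.linalg.norm(n); a=np.cross(n,[0.3,1,0.2]); a/=np.linalg.norm(a); b=np.cross(n,a)
    t=np.linspace(0,2*np.pi,N,endpoint=False)[:,None]
    return np.array(ctr)+r*(np.cos(t)*a+np.sin(t)*b)
def hullcent(c,P):
    h=cv2.convexHull(proj(c,P).astype(np.float32)); m=cv2.moments(h); return np.array([m['m10'],m['m01']])/m['m00']
def mask(img,kind,box):
    x0,y0,x1,y1=box; h=cv2.cvtColor(img,cv2.COLOR_RGB2HSV).astype(int); H,S,V=h[...,0],h[...,1],h[...,2]
    m={'red':((H<6)|(H>172))&(S>140)&(V>80),'orange':(H>=6)&(H<20)&(S>130)&(V>90),'blue':(H>105)&(H<130)&(S>110)&(V>25)}[kind]
    o=np.zeros_like(m); o[y0:y1,x0:x1]=m[y0:y1,x0:x1]; return o
def cent(m): ys,xs=np.nonzero(m); return np.array([xs.mean(),ys.mean()]),len(xs),(xs.min(),xs.max(),ys.min(),ys.max())
def camcenter(c): r=cv2.Rodrigues(c['rvec'])[0]; return -r.T@c['tvec']
def ray_z(c,px,z):
    u=cv2.undistortPoints(np.array([[px]],float),K(c),c['D'])[0,0]; r=cv2.Rodrigues(c['rvec'])[0]
    d=r.T@np.array([u[0],u[1],1]); C=camcenter(c); return C+d*(z-C[2])/d[2]
def S2(p,x0,y0,k): return [(p[0]+.5)/k-.5+x0,(p[1]+.5)/k-.5+y0]
E
cat > m1.py <<'E'
from vis import *
T=pickle.load(open('pics/top0.pkl','rb')); S=pickle.load(open('pics/side0.pkl','rb'))
kt=cent(mask(T['img'],'red',(265,222,287,240))); ks=cent(mask(S['img'],'red',(275,215,292,235)))
# ring ellipse centre
m=mask(T['img'],'orange',(255,185,285,215)); cs,_=cv2.findContours(m.astype(np.uint8),cv2.RETR_EXTERNAL,cv2.CHAIN_APPROX_NONE)
e=cv2.fitEllipse(max(cs,key=len)); rc=cent(m); print('knob',kt,ks,'ring',e,rc)
cor=[(120,220),(120,-220),(-150,-220),(-150,220)]
ct=[S2(p,160,150,5) for p in [(42,180),(645,85),(708,450),(92,550)]]
csd={1:S2((70,182),210,190,5),2:S2((400,157),210,190,5),3:S2((490,590),210,190,5)}
def st(p,q): 
    a=p[2]; return np.array([p[0]+np.cos(a)*q[0]-np.sin(a)*q[1],p[1]+np.sin(a)*q[0]+np.cos(a)*q[1],q[2] if len(q)>2 else p[3]])
def res(p,use='ts'):
    r=[];w=[]
    kn=np.vstack([circ(st(p,(-110,-140,z)),16) for z in (54,78)])
    if 't' in use:
        r.append(2*(hullcent(T,kn)-kt[0])); r.append(2*(hullcent(T,circ(st(p,(0,-140,64)),35))-np.array(e[0])))
        for q,c in zip(cor,ct): r.append(proj(T,st(p,q))[0]-c)
    if 's' in use:
        r.append(2*(hullcent(S,kn)-ks[0]))
        for i,c in csd.items(): r.append(proj(S,st(p,cor[i]))[0]-c)
    r=np.array(r); return np.append(r.ravel(),(p[3]-12)/10)
for use in ('t','s','ts'):
    f=least_squares(res,[650,50,0.1,12],args=(use,),x_scale=[10,10,.1,5]); print(use,f.x,np.round(f.fun,2))
    p=f.x; print('seat',st(p,(0,-140,88.9)),'knob',st(p,(-110,-140,66)),'coup',st(p,(0,0,182)))
E
python3 m1.py
```

```text
knob (array([277.11320755, 230.33962264]), 53, (np.int64(274), np.int64(281), np.int64(226), np.int64(234))) (array([282.77358491, 224.66037736]), 53, (np.int64(280), np.int64(286), np.int64(221), np.int64(229))) ring ((271.9315490722656, 199.85694885253906), (18.217731475830078, 18.776641845703125), 7.189817905426025) (array([272.23404255, 200.17021277]), 94, (np.int64(263), np.int64(281), np.int64(190), np.int64(209)))
t [6.21472321e+02 1.27442425e+02 1.86340153e-01 1.11909013e+01] [ 0.29  0.3   0.38 -0.56 -0.02 -0.06 -0.03 -0.07  0.01  0.27 -0.22  0.23
 -0.08]
seat [647.40923234 -10.13401432  88.9       ] knob [539.31345867 -30.51301613  66.        ] coup [621.47232095 127.44242489 182.        ]
s [6.25265252e+02 1.27212893e+02 1.80251769e-01 7.31902997e+00] [ 0.17  0.48 -0.22  0.16  0.05  0.72 -0.3  -1.12 -0.47]
seat [650.36406946 -10.51890896  88.9       ] knob [542.14622484 -30.23940856  66.        ] coup [625.26525179 127.21289329 182.        ]
ts [6.22591787e+02 1.27622608e+02 1.84724782e-01 7.43627361e+00] [ 0.12 -0.2   0.31 -1.07  0.2  -0.25 -0.04 -0.04 -0.15  0.18 -0.14 -0.11
  1.18  0.55  0.19  0.35  0.44  0.71  0.72 -1.18 -0.46]
seat [648.30642821  -9.99554924  88.9       ] knob [540.17787595 -30.19990982  66.        ] coup [622.59178747 127.62260818 182.        ]
```

```bash
cat > m2.py <<'E'
from vis import *
T=pickle.load(open('pics/top0.pkl','rb')); S=pickle.load(open('pics/side0.pkl','rb'))
ports_t=S2((263,440),340,190,6); ports_s=S2((510,168),210,130,5)
def contour(c,box):
    m=mask(c['img'],'blue',box).astype(np.uint8); cs,_=cv2.findContours(m,cv2.RETR_EXTERNAL,cv2.CHAIN_APPROX_NONE)
    return max(cs,key=len).reshape(-1,2).astype(float)
bt=contour(T,(370,240,400,270)); bs=contour(S,(290,160,315,185))
print(len(bt),bt.min(0),bt.max(0),bs.min(0),bs.max(0))
cor_t=[S2(p,340,190,6) for p in [(238,266),(382,361),(262,553),(118,459)]]
cor_s=[S2(p,210,130,5) for p in [(568,251),(510,312)]]
for p in cor_t: print('base corner', ray_z(T,p,12)[:2])
for p in cor_s: print('base corner side', ray_z(S,p,12)[:2])
def sil(c,ctr,r=36):
    C=camcenter(c); d=C-ctr; D=np.linalg.norm(d); n=d/D
    return proj(c,circ(ctr+n*r*r/D, r*np.sqrt(1-(r/D)**2), n,180))
def fitball(use):
    # outer portion only: for each contour point, keep distance to nearest silhouette point, soft-L1 robust
    def res(p):
        r=[]
        for k,c,b in (('t',T,bt),('s',S,bs)):
            if k not in use: continue
            s=sil(c,p); 
            ctr=s.mean(0)
            d=np.linalg.norm(b[:,None]-s[None],axis=2); i=d.argmin(1)
            sg=np.sign(np.linalg.norm(b-ctr,axis=1)-np.linalg.norm(s[i]-ctr,axis=1))
            r+=list(sg*d.min(1)+0.4)   # contour pixel centres lie ~0.4 inside
        return np.array(r+[(p[2]-52.9)/1.])
    f=least_squares(res,[540,-390,52.9],loss='soft_l1',f_scale=0.4,diff_step=1e-4); return f.x,f.cost
for u in ('t','s','ts'):
    x,c=fitball(u); print(u,x,c)
    ball=x
    # neck direction: from port pixel
    def rn(q):
        th,az=q; d=np.array([np.sin(th)*np.cos(az),np.sin(th)*np.sin(az),np.cos(th)])
        P=ball+74*d; r=[]
        if 't' in u: r+=list(proj(T,P)[0]-ports_t)
        if 's' in u: r+=list(proj(S,P)[0]-ports_s)
        return np.array(r)
    g=least_squares(rn,[.6,2.6]); print('tilt,az',g.x,g.fun)
E
python3 m2.py
```

```text
56 [377. 246.] [394. 261.] [296. 164.] [309. 179.]
base corner [ 542.85969978 -393.37665508]
base corner [ 488.63437005 -478.17777013]
base corner [ 374.81631117 -406.14835549]
base corner [ 427.44614694 -321.96941176]
base corner side [ 378.03981481 -404.46226865]
base corner side [ 429.43083195 -312.21839183]
t [ 481.16863748 -410.92212452   52.80946921] 64.97376750974489
tilt,az [0.78543688 2.65874137] [0. 0.]
s [ 470.59755062 -403.87500024   52.82938493] 20.374766314815787
tilt,az [0.57170648 2.59024169] [0.00000000e+00 2.84217094e-14]
ts [ 463.29862409 -404.05646125   52.82820846] 68.04224972925167
tilt,az [0.50173956 2.50374643] [-0.29430669 -0.20601094  0.4500962  -0.47223468]
```

```bash
cat > m3.py <<'E'
from vis import *
import sys
T=pickle.load(open('pics/top0.pkl','rb')); S=pickle.load(open('pics/side0.pkl','rb'))
exec(open('m2.py').read().split("def fitball")[0].split("cor_t=")[1].join(["cor_t=",""]).split("for p in cor_t")[0]) 
def sil(c,ctr,r=36):
    C=camcenter(c); d=C-ctr; D=np.linalg.norm(d); n=d/D
    return proj(c,circ(ctr+n*r*r/D, r*np.sqrt(1-(r/D)**2), n,180))
def draw(c,box,k,name,ball,tilt,az,zc=None):
    x0,y0,x1,y1=box; im=cv2.resize(c['img'][y0:y1,x0:x1,::-1],None,fx=k,fy=k,interpolation=cv2.INTER_CUBIC)
    d=np.array([np.sin(tilt)*np.cos(az),np.sin(tilt)*np.sin(az),np.cos(tilt)])
    def pl(pts,col): cv2.polylines(im,[np.round(((pts-[x0,y0])+.5)*k-.5).astype(int)],True,col,1)
    pl(sil(c,ball),(0,255,0)); pl(proj(c,circ(ball+74*d,15,d)),(0,255,255)); pl(proj(c,circ(ball+74*d,7,d)),(0,255,255)); pl(proj(c,circ(ball+40*d,15,d)),(255,0,255))
    return im
t,s=None,None
b=np.array(eval(sys.argv[1])); tilt,az=eval(sys.argv[2])
a=draw(T,(360,235,405,285),9,'',b,tilt,az); c=draw(S,(285,155,330,200),9,'',b,tilt,az)
h=max(a.shape[0],c.shape[0]); a=cv2.copyMakeBorder(a,0,h-a.shape[0],0,0,0); c=cv2.copyMakeBorder(c,0,h-c.shape[0],0,0,0)
cv2.imwrite(sys.argv[3],np.hstack([a,c]))
E
python3 m3.py "[468,-405.8,52.9]" "0.6,2.583" pics/ov1.png
```

```text
(no output)
```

View pics/ov1.png

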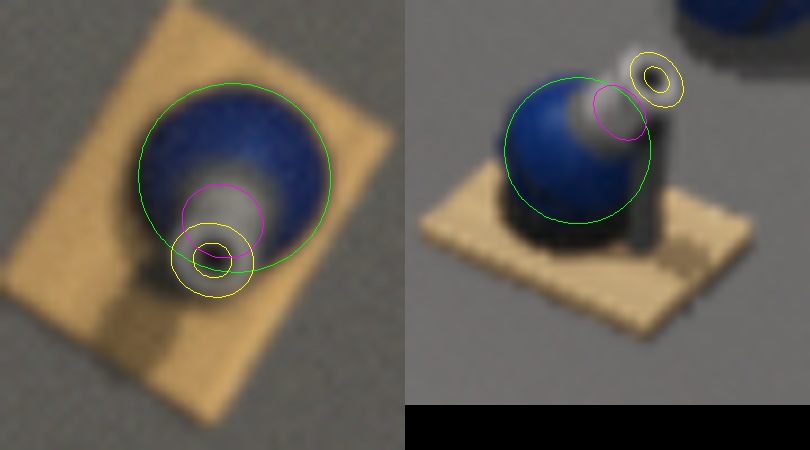

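```bash
cat > plan.py <<'E'
from vis import *
from scipy.linalg import logm, expm
from workcell import sensors
def obs():
    s=sensors.observe(); return s
def plan(pos,Rt,rate=45.,s=None,N=None):
    s=s or obs(); R0=R.from_rotvec(s['tool_rot']).as_matrix(); p0=s['tool_pos']
    T=np.eye(4); T[:3,:3]=R0.T@Rt; T[:3,3]=R0.T@(np.array(pos)-p0)
    w=R.from_matrix(T[:3,:3]).as_rotvec()
    n=N or int(max(1,np.ceil(np.linalg.norm(T[:3,3])/rate),np.ceil(np.linalg.norm(w)/.14)))
    A=expm(np.real(logm(T))/n); 
    print('dist',np.round(T[:3,3],1),'rot',np.round(w,3),'n',n)
    print('row:',np.round(R.from_matrix(A[:3,:3]).as_rotvec(),4),np.round(A[:3,3]/1000,4))
def frame(z,x):
    z=np.array(z,float)/np.linalg.norm(z); x=np.array(x,float); x-=z*(x@z); x/=np.linalg.norm(x)
    return np.c_[x,np.cross(z,x),z]
ball=np.array([467.5,-405.5,52.9]); az=2.583; th=.6
d=np.array([np.sin(th)*np.cos(az),np.sin(th)*np.sin(az),np.cos(th)])
cy=np.array([.530,.848,0])
def state():
    s=obs(); Rm=R.from_rotvec(s['tool_rot']).as_matrix()
    print('t',round(s['time_s'],2),'pos',np.round(s['tool_pos'],1),'x',np.round(Rm[:,0],3),'z',np.round(Rm[:,2],3),'F',np.round(s['contact_force'],1),'w',round(s['grip_width'],1),'q',np.round(s['joint_pos'],2))
    return s,Rm
E
python3 - <<'E'
from plan import *
s,Rm=state()
for sg in (1,-1):
    plan(ball+200*d,frame(-d,sg*cy),40)
E
```

```text
t 0.1 pos [ 274.5 -561.3  230.8] x [ 0.439 -0.898 -0.001] z [-0.     0.001 -1.   ] F [ 0.2  0.8 -0.3] w 85.5 q [-1.22  0.49  1.56  0.    1.09 -0.11]
dist [-151.  -182.1   13. ] rot [-0.354  0.635 -2.053] n 16
row: [-0.0221  0.0397 -0.1283] [ 0.0051 -0.017  -0.0034]
dist [-151.  -182.1   13. ] rot [0.548 0.305 0.981] n 9
row: [0.0608 0.0339 0.1091] [-0.025  -0.0111  0.0032]
```

>>> play_rows(plan=[0.061,0.034,0.109,-0.025,-0.011,0.003,0,0.061,0.034,0.109,-0.025,-0.011,0.003,0,0.061,0.034,0.109,-0.025,-0.011,0.003,0,0.061,0.034,0.109,-0.025,-0.011,0.003,0,0.061,0.034,0.109,-0.025,-0.011,0.003,0,0.061,0.034,0.109,-0.025,-0.011,0.003,0,0.061,0.034,0.109,-0.025,-0.011,0.003,0,0.061,0.034,0.109,-0.025,-0.011,0.003,0,0.061,0.034,0.109,-0.025,-0.011,0.003,0], newtons=40)

```text
time_s: 1.0
tool_pos: [371.9, -343.1, 217.7]
tool_rot: [-1.276, 2.432, -0.762]
contact_force: [1.3, -0.9, 1.6]
grip_width: 85.7
```

```bash
python3 - <<'E'
from plan import *
s,Rm=state()
plan(ball+120*d,frame(-d,-cy),40)
E
```

```text
t 1.0 pos [ 371.9 -343.1  217.7] x [-0.565 -0.825 -0.011] z [ 0.48  -0.318 -0.818] F [ 1.3 -0.9  1.6] w 85.7 q [-0.99  0.22  2.23  1.1   0.26  0.17]
dist [ 1.  -0.2 80.5] rot [-0.013 -0.015 -0.041] n 3
row: [-0.0044 -0.0051 -0.0135] [ 0.0005 -0.0002  0.0268]
```

>>> play_rows(plan=[-0.004,-0.005,-0.014,0.0005,0,0.027,0,-0.004,-0.005,-0.014,0.0005,0,0.027,0,-0.004,-0.005,-0.014,0.0005,0,0.027,0,0,0,0,0,0,0,0])

```text
time_s: 1.4
tool_pos: [412.0, -366.3, 149.6]
tool_rot: [-1.338, 2.408, -0.748]
contact_force: [-0.9, -0.1, -0.0]
grip_width: 85.4
```

```bash
python3 - <<'E'
from plan import *
s,Rm=state()
plan(ball+40*d,frame(-d,-cy),40)
from workcell import eyes
ims=[]
tip=s['tool_pos']
for n,b in (('top',(330,210,430,300)),('side',(270,120,350,210))):
    c=eyes.capture(n); pickle.dump(c,open(f'pics/{n}1.pkl','wb')); x0,y0,x1,y1=b
    im=cv2.resize(c['img'][y0:y1,x0:x1,::-1],None,fx=400/(x1-x0),fy=400/(x1-x0),interpolation=cv2.INTER_CUBIC); k=400/(x1-x0)
    for P,col in ((tip,(0,255,0)),(tip+Rm[:,0]*42,(0,255,255)),(tip-Rm[:,0]*42,(0,255,255)),(ball+74*d,(255,0,255)),(tip+Rm[:,0]*42-13*Rm[:,2],(0,165,255)),(tip-Rm[:,0]*42-13*Rm[:,2],(0,165,255))):
        q=proj(c,P)[0]; q=np.round(((q-[x0,y0])+.5)*k-.5).astype(int); cv2.drawMarker(im,tuple(int(v) for v in q),col,cv2.MARKER_CROSS,8,1)
    ims.append(cv2.copyMakeBorder(im,0,450-im.shape[0],0,0,0))
cv2.imwrite('pics/ap1.png',np.hstack(ims))
E
```

```text
t 1.4 pos [ 412.  -366.3  149.6] x [-0.529 -0.849  0.001] z [ 0.48  -0.3   -0.824] F [-0.9 -0.1 -0. ] w 85.4 q [-0.95  0.41  2.2   1.72  0.22 -0.48]
dist [ 3.8 -1.3 78.1] rot [-0.002 -0.     0.002] n 2
row: [-0.0008 -0.0001  0.001 ] [ 0.0019 -0.0006  0.039 ]
```

View pics/ap1.png

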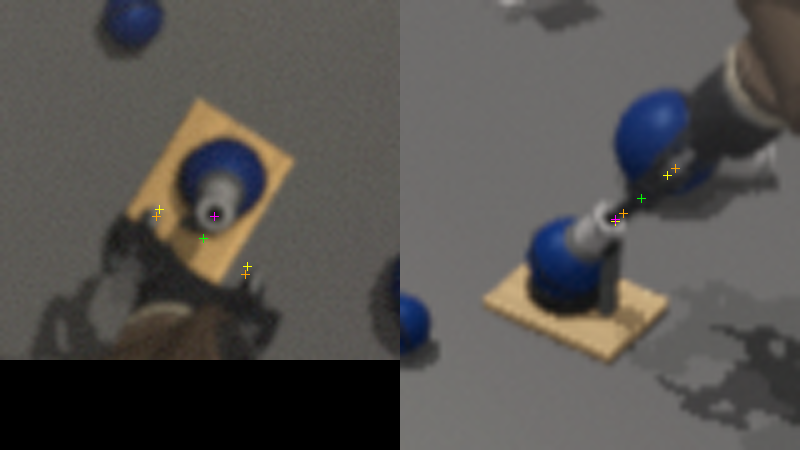

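```bash
python3 - <<'E'
from plan import *
s,Rm=state(); tip=s['tool_pos']
ims=[]
for n,b in (('top',(350,250,405,300)),('side',(300,140,355,190))):
    c=pickle.load(open(f'pics/{n}1.pkl','rb')); x0,y0,x1,y1=b;k=7
    g=np.clip((c['img'][y0:y1,x0:x1,::-1].astype(float)/255)**.5*255,0,255).astype(np.uint8)
    im=cv2.resize(g,None,fx=k,fy=k,interpolation=cv2.INTER_CUBIC)
    for P,col in ((tip,(0,255,0)),(tip+Rm[:,0]*42-13*Rm[:,2],(0,165,255)),(tip-Rm[:,0]*42-13*Rm[:,2],(0,165,255)),(tip-Rm[:,0]*57-13*Rm[:,2],(0,0,255)),(tip+Rm[:,0]*57-13*Rm[:,2],(0,0,255))):
        q=proj(c,P)[0]; q=np.round(((q-[x0,y0])+.5)*k-.5).astype(int); cv2.drawMarker(im,tuple(int(v) for v in q),col,cv2.MARKER_CROSS,8,1)
    ims.append(im)
cv2.imwrite('pics/ap2.png',np.hstack(ims))
E
```

```text
t 1.5 pos [ 411.2 -365.7  151.5] x [-0.529 -0.848  0.001] z [ 0.481 -0.301 -0.824] F [-0.6  0.5 -0.1] w 85.6 q [-0.95  0.4   2.2   1.7   0.22 -0.46]
```

View pics/ap2.png

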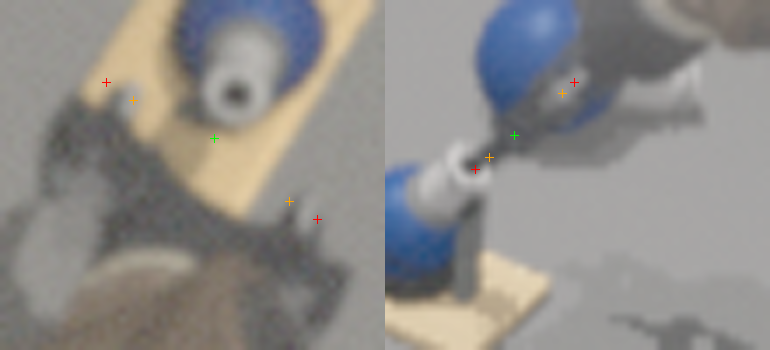

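>>> play_rows(plan=[0,0,0,0.001,0,0.02,0,0,0,0,0.001,0,0.02,0,0,0,0,0.001,0,0.02,0,0,0,0,0.001,0,0.018,0])

```text
time_s: 1.9
tool_pos: [446.2, -393.1, 92.7]
tool_rot: [-1.331, 2.404, -0.759]
contact_force: [0.0, 0.3, 1.1]
grip_width: 85.5
```

```bash
python3 - <<'E'
from plan import *
s,Rm=state()
plan(ball+40*d,frame(-d,-cy),40)
E
```

```text
t 1.9 pos [ 446.2 -393.1   92.7] x [-0.531 -0.847  0.002] z [ 0.485 -0.306 -0.819] F [0.  0.3 1.1] w 85.5 q [-0.92  0.56  2.15  2.2   0.25 -0.94]
dist [-0.7  2.2  6.8] rot [-0.011 -0.002  0.   ] n 1
row: [-0.0109 -0.0022  0.0001] [-0.0007  0.0022  0.0068]
```

>>> play_rows(plan=[-0.011,0,0,-0.001,0.002,0.0065,0,0,0,0,0,0,0,0,0,0,0,0,0,0,0.5,0,0,0,0,0,0,0.5,0,0,0,0,0,0,0.5,0,0,0,0,0,0,0.5], newtons=60)

```text
time_s: 2.5
tool_pos: [447.6, -392.8, 90.3]
tool_rot: [-1.333, 2.41, -0.75]
contact_force: [-0.1, 0.2, -0.1]
grip_width: 42.6
```

```bash
cat > snap.py <<'E'
from plan import *
from workcell import eyes
import sys
def snap(tag,bt,bs,k=7,marks=()):
    ims=[]
    for n,b in (('top',bt),('side',bs)):
        if b is None: continue
        c=eyes.capture(n); pickle.dump(c,open(f'pics/{n}_{tag}.pkl','wb')); x0,y0,x1,y1=b
        g=np.clip((c['img'][y0:y1,x0:x1,::-1].astype(float)/255)**.6*255,0,255).astype(np.uint8)
        im=cv2.resize(g,None,fx=k,fy=k,interpolation=cv2.INTER_CUBIC)
        for P,col in marks:
            q=proj(c,P); q=np.round(((q-[x0,y0])+.5)*k-.5).astype(int)
            if len(q)==1: cv2.drawMarker(im,tuple(int(v) for v in q[0]),col,cv2.MARKER_CROSS,8,1)
            else: cv2.polylines(im,[q],True,col,1)
        ims.append(im)
    h=max(i.shape[0] for i in ims)
    cv2.imwrite(f'pics/{tag}.png',np.hstack([cv2.copyMakeBorder(i,0,h-i.shape[0],0,0,0) for i in ims]))
E
python3 - <<'E'
from snap import *
s,Rm=state()
plan(ball+40*d,frame(-d,-cy),40)
snap('g1',(350,230,405,290),(285,140,340,200),7,[(s['tool_pos'],(0,255,0))])
E
```

```text
t 2.5 pos [ 447.6 -392.8   90.3] x [-0.532 -0.847  0.001] z [ 0.48  -0.302 -0.824] F [-0.1  0.2 -0.1] w 42.6 q [-0.92  0.57  2.14  2.18  0.24 -0.92]
dist [0.2 1.7 4.2] rot [-0.003 -0.002 -0.001] n 1
row: [-0.0026 -0.0021 -0.001 ] [0.0002 0.0017 0.0042]
```

View pics/g1.png

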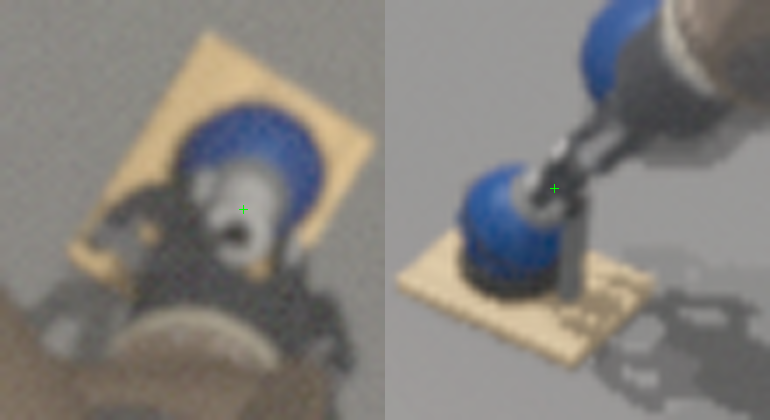

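>>> play_rows(plan=[0,0,0,0,0.002,0.004,0.6,0,0,0,0,0,0,0.8,0,0,0,0,0,0,1,0,0,0,0,0,0,1,0,0,0,0,0,0,1,0,0,0,0,0,0,1], newtons=60)

```text
time_s: 3.2
tool_pos: [448.2, -392.9, 85.7]
tool_rot: [-1.334, 2.41, -0.749]
contact_force: [0.8, 0.3, -1.2]
grip_width: 28.4
```

```bash
python3 - <<'E'
from plan import *
s,Rm=state()
plan(ball+40*d,frame(-d,-cy),40)
E
```

```text
t 3.2 pos [ 448.2 -392.9   85.7] x [-0.531 -0.847  0.001] z [ 0.479 -0.302 -0.824] F [ 0.8  0.3 -1.2] w 28.4 q [-0.92  0.58  2.14  2.21  0.25 -0.95]
dist [ 0.4 -0.5  0.1] rot [-0.002 -0.002 -0.001] n 1
row: [-0.0021 -0.0017 -0.0008] [ 0.0004 -0.0005  0.0001]
```

```bash
python3 - <<'E'
from plan import *
s,Rm=state()
plan(s['tool_pos']+[0,0,20],Rm,10)
plan(s['tool_pos']+[0,0,120],Rm,25)
E
```

```text
t 3.2 pos [ 448.2 -392.9   85.7] x [-0.531 -0.847  0.001] z [ 0.479 -0.302 -0.824] F [ 0.8  0.3 -1.2] w 28.4 q [-0.92  0.58  2.14  2.21  0.25 -0.95]
dist [  0.  -11.3 -16.5] rot [0. 0. 0.] n 2
row: [ 0.  0. -0.] [ 0.     -0.0057 -0.0082]
dist [  0.1 -68.  -98.9] rot [0. 0. 0.] n 5
row: [ 0.  0. -0.] [ 0.     -0.0136 -0.0198]
```

>>> play_rows(plan=[0,0,0,0,-0.006,-0.008,1,0,0,0,0,-0.006,-0.008,1,0,0,0,0,-0.011,-0.016,1,0,0,0,0,-0.014,-0.02,1,0,0,0,0,-0.014,-0.02,1,0,0,0,0,-0.014,-0.02,1,0,0,0,0,-0.008,-0.012,1])

```text
time_s: 3.9
tool_pos: [447.2, -389.9, 183.0]
tool_rot: [-1.337, 2.415, -0.726]
contact_force: [-0.1, -0.5, -7.2]
grip_width: 28.5
```

```bash
python3 - <<'E'
from snap import *
s,Rm=state()
snap('l1',(340,200,420,290),(270,120,350,210),5,[(s['tool_pos'],(0,255,0))])
E
```

```text
t 3.9 pos [ 447.2 -389.9  183. ] x [-0.529 -0.848 -0.007] z [ 0.473 -0.289 -0.832] F [-0.1 -0.5 -7.2] w 28.5 q [-0.91  0.39  2.07  0.99  0.24  0.29]
```

View pics/l1.png

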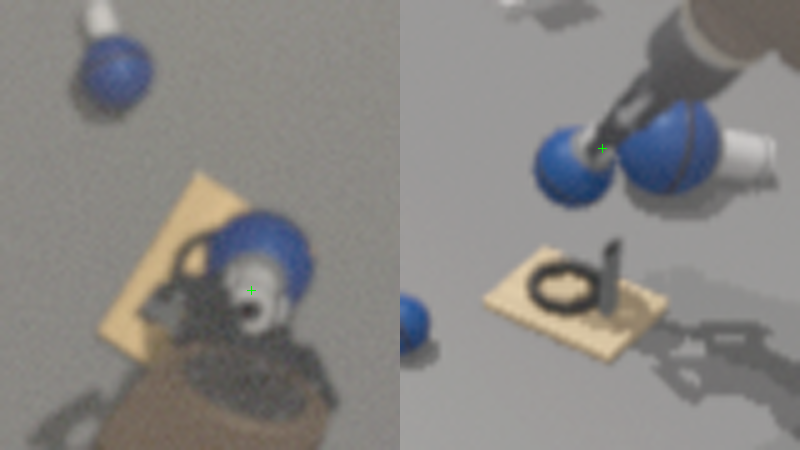

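```bash
python3 - <<'E'
from plan import *
s,Rm=state()
Rd=frame([0,0,-1],[np.cos(-1.386),np.sin(-1.386),0])
plan([530,-220,235],Rd,30)
E
```

```text
t 4.0 pos [ 447.7 -390.2  184.1] x [-0.529 -0.849 -0.006] z [ 0.475 -0.29  -0.831] F [ 0.2  0.1 -7.1] w 28.5 q [-0.91  0.39  2.06  1.    0.24  0.29]
dist [-188.3  -11.   -52.6] rot [-0.565 -0.214 -0.722] n 7
row: [-0.0807 -0.0305 -0.1031] [-0.0265 -0.0083 -0.0059]
```

>>> play_rows(plan=[-0.057,-0.021,-0.072,-0.0185,-0.006,-0.004,1,-0.057,-0.021,-0.072,-0.0185,-0.006,-0.004,1,-0.057,-0.021,-0.072,-0.0185,-0.006,-0.004,1,-0.057,-0.021,-0.072,-0.0185,-0.006,-0.004,1,-0.057,-0.021,-0.072,-0.0185,-0.006,-0.004,1,-0.057,-0.021,-0.072,-0.0185,-0.006,-0.004,1,-0.057,-0.021,-0.072,-0.0185,-0.006,-0.004,1,-0.057,-0.021,-0.072,-0.0185,-0.006,-0.004,1,-0.057,-0.021,-0.072,-0.0185,-0.006,-0.004,1,-0.057,-0.021,-0.072,-0.0185,-0.006,-0.004,1])

```text
time_s: 5.0
tool_pos: [527.0, -212.7, 221.1]
tool_rot: [-2.4, 1.983, 0.042]
contact_force: [-0.0, -0.2, -7.4]
grip_width: 28.8
```

```bash
python3 - <<'E'
from plan import *
s,Rm=state()
Rd=frame([0,0,-1],[np.cos(-1.386),np.sin(-1.386),0])
plan([649,-10.5,225],Rd,30)
E
```

```text
t 5.0 pos [ 527.  -212.7  221.1] x [ 0.189 -0.981 -0.039] z [-0.003  0.039 -0.999] F [-0.  -0.2 -7.4] w 28.8 q [-0.51  0.43  1.7   0.04  1.03  0.85]
dist [-175.5 -158.     3.6] rot [-0.004  0.039  0.005] n 8
row: [-0.0005  0.0048  0.0007] [-0.022  -0.0197  0.    ]
```

>>> play_rows(plan=[0,0.005,0,-0.022,-0.02,0,1,0,0.005,0,-0.022,-0.02,0,1,0,0.005,0,-0.022,-0.02,0,1,0,0.005,0,-0.022,-0.02,0,1,0,0.005,0,-0.022,-0.02,0,1,0,0.005,0,-0.022,-0.02,0,1,0,0.005,0,-0.022,-0.02,0,1,0,0.005,0,-0.022,-0.02,0,1,0,0,0,0,0,0,1])

```text
time_s: 5.9
tool_pos: [651.7, 14.8, 212.9]
tool_rot: [-2.427, 1.942, 0.061]
contact_force: [-0.2, -0.0, -7.3]
grip_width: 28.1
```

```bash
python3 - <<'E'
from snap import *
s,Rm=state()
Rd=frame([0,0,-1],[np.cos(-1.386),np.sin(-1.386),0])
plan([649,-10.5,225],Rd,30)
tp=s['tool_pos']; zt=Rm[:,2]; b=tp+40*zt
snap('up1',(230,150,310,250),(210,140,310,250),4,[(tp,(0,255,0)),(b,(0,255,255)),(circ([648.5,-10.2,64],35),(255,0,255))])
E
```

```text
t 5.9 pos [651.7  14.8 212.9] x [ 0.219 -0.974 -0.051] z [-0.01   0.05  -0.999] F [-0.2 -0.  -7.3] w 28.1 q [-0.1   0.55  1.5   0.05  1.1   1.23]
dist [ 23.5   8.1 -13.4] rot [0.    0.051 0.036] n 1
row: [0.0001 0.051  0.0361] [ 0.0235  0.0081 -0.0134]
```

View pics/up1.png

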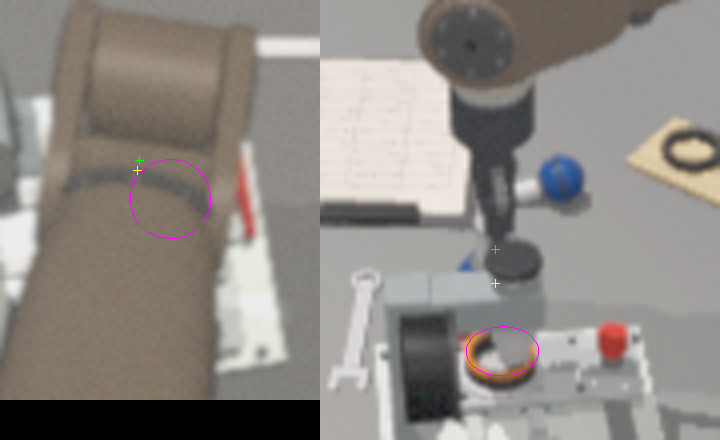

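```bash
python3 - <<'E'
from snap import *
s,Rm=state()
Rd=frame([0,0,-1],[np.cos(-1.386),np.sin(-1.386),0])
plan([560,-26,225],Rd,30)
E
```

```text
t 6.0 pos [650.3  12.  212.7] x [ 0.217 -0.975 -0.049] z [-0.012  0.048 -0.999] F [ 0.1 -0.1 -7.1] w 28.4 q [-0.1   0.55  1.51  0.05  1.1   1.23]
dist [ 16.9  96.4 -13. ] rot [0.002 0.049 0.034] n 4
row: [0.0006 0.0123 0.0084] [ 0.0046  0.024  -0.0032]
```

>>> play_rows(plan=[0,0.012,0.01,0.005,0.024,-0.003,1,0,0.012,0.01,0.005,0.024,-0.003,1,0,0.012,0.01,0.005,0.024,-0.003,1,0,0.006,0,0.001,0.01,-0.001,1,0,0,0,0,0,0,1,0,0,0,0,0,0,1])

```text
time_s: 6.6
tool_pos: [568.3, -23.4, 218.1]
tool_rot: [-2.416, 1.996, 0.029]
contact_force: [0.1, 0.2, -7.3]
grip_width: 28.6
```

```bash
python3 - <<'E'
from snap import *
s,Rm=state()
Rd=frame([0,0,-1],[np.cos(-1.386),np.sin(-1.386),0])
plan([560,-26,225],Rd,30)
tp=s['tool_pos']; zt=Rm[:,2]; b=tp+40*zt
def sil3(c,ctr,r=36):
    C=camcenter(c); dd=C-ctr; D=np.linalg.norm(dd); n=dd/D
    return circ(ctr+n*r*r/D, r*np.sqrt(1-(r/D)**2), n,180)
c=pickle.load(open('pics/side0.pkl','rb'))
snap('up2',None,(245,160,325,240),8,[(tp,(0,255,0)),(b,(0,255,255)),(sil3(c,b),(0,255,255))])
E
```

```text
t 6.6 pos [568.3 -23.4 218.1] x [ 0.189 -0.982 -0.019] z [-0.009  0.018 -1.   ] F [ 0.1  0.2 -7.3] w 28.6 q [-0.16  0.43  1.71  0.02  1.02  1.21]
dist [ 0.9  8.7 -6.9] rot [0.006 0.019 0.005] n 1
row: [0.0056 0.0193 0.005 ] [ 0.0009  0.0087 -0.0069]
```

View pics/up2.png

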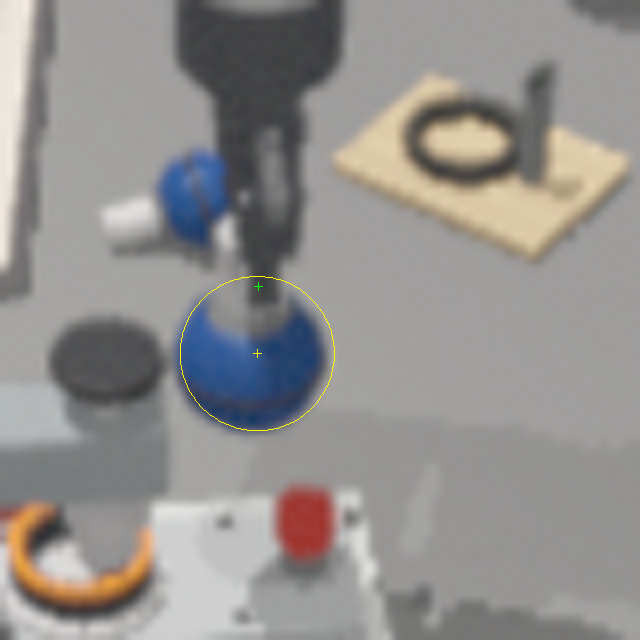

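```bash
python3 - <<'E'
from snap import *
c=pickle.load(open('pics/side_up2.pkl','rb'))
s,Rm=state(); tp=s['tool_pos']; zt=Rm[:,2]
def sil3(c,ctr,r=36):
    C=camcenter(c); dd=C-ctr; D=np.linalg.norm(dd); n=dd/D
    return circ(ctr+n*r*r/D, r*np.sqrt(1-(r/D)**2), n,180)
x0,y0,x1,y1=262,190,292,216;k=13
g=np.clip((c['img'][y0:y1,x0:x1,::-1].astype(float)/255)**.5*255,0,255).astype(np.uint8)
im=cv2.resize(g,None,fx=k,fy=k,interpolation=cv2.INTER_CUBIC); im2=im.copy()
b=tp+40*zt+np.array([2.5,0,0])
for P,col in ((sil3(c,b),(0,255,255)),(circ(b,36,zt),(0,255,0)),(circ(b-36*zt,15,zt),(255,0,255))):
    q=np.round(((proj(c,P)-[x0,y0])+.5)*k-.5).astype(int); cv2.polylines(im2,[q],True,col,1)
cv2.imwrite('pics/up3.png',np.hstack([im,im2]))
E
```

```text
t 6.65 pos [568.4 -23.3 218. ] x [ 0.189 -0.982 -0.019] z [-0.009  0.018 -1.   ] F [ 0.3  0.3 -6.1] w 28.5 q [-0.16  0.43  1.71  0.02  1.02  1.21]
```

View pics/up3.png

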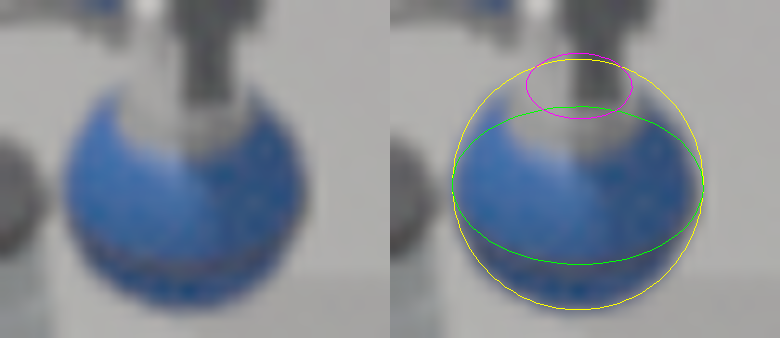

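```bash
python3 - <<'E'
from snap import *
s,Rm=state()
Rd=frame([0,0,-1],[np.cos(-1.386),np.sin(-1.386),0])
plan([647,-10.2,180],Rd,22)
E
```

```text
t 6.65 pos [568.4 -23.3 218. ] x [ 0.189 -0.982 -0.019] z [-0.009  0.018 -1.   ] F [ 0.3  0.3 -6.1] w 28.5 q [-0.16  0.43  1.71  0.02  1.02  1.21]
dist [  2.7 -79.8  37.5] rot [0.006 0.019 0.005] n 5
row: [0.0012 0.0038 0.001 ] [ 0.0004 -0.016   0.0075]
```

>>> play_rows(plan=[0.001,0.005,0.001,0.0005,-0.016,0.007,1,0.001,0.005,0.001,0.0005,-0.016,0.007,1,0.001,0.005,0.001,0.0005,-0.016,0.007,1,0.001,0.004,0.001,0.0005,-0.016,0.007,1,0,0,0,0,-0.006,0.003,1,0,0,0,0,0,0,1,0,0,0,0,0,0,1])

```text
time_s: 7.35
tool_pos: [645.4, -9.4, 181.6]
tool_rot: [-2.42, 2.003, 0.004]
contact_force: [0.0, 0.6, -6.7]
grip_width: 28.7
```

```bash
python3 - <<'E'
from snap import *
s,Rm=state()
Rd=frame([0,0,-1],[np.cos(-1.386),np.sin(-1.386),0])
plan([647,-10.2,145],Rd,8)
E
```

```text
t 7.35 pos [645.4  -9.4 181.6] x [ 0.187 -0.982 -0.002] z [-0.002  0.002 -1.   ] F [ 0.   0.6 -6.7] w 28.7 q [-0.12  0.57  1.56  0.    1.02  1.26]
dist [ 1.2 -1.5 36.6] rot [0.001 0.002 0.003] n 5
row: [0.0002 0.0004 0.0007] [ 0.0002 -0.0003  0.0073]
```

>>> play_rows(plan=[0,0.001,0.001,0.0005,-0.0005,0.01,1,0,0,0.001,0.0005,-0.0005,0.01,1,0,0,0,0,0,0.01,1,0,0,0,0,0,0.005,1,0,0,0,0,0,0.001,1,0,0,0,0,0,0,1])

```text
time_s: 7.95
tool_pos: [645.2, -10.6, 142.7]
tool_rot: [2.417, -2.006, -0.004]
contact_force: [-0.3, -0.7, -7.2]
grip_width: 28.7
```

```bash
python3 - <<'E'
from snap import *
s,Rm=state()
Rd=frame([0,0,-1],[np.cos(-1.386),np.sin(-1.386),0])
plan([647,-10.2,129],Rd,8)
tp=s['tool_pos']
def sil3(c,ctr,r=36):
    C=camcenter(c); dd=C-ctr; D=np.linalg.norm(dd); n=dd/D
    return circ(ctr+n*r*r/D, r*np.sqrt(1-(r/D)**2), n,180)
c=pickle.load(open('pics/side0.pkl','rb'))
snap('dn1',None,(230,180,310,250),9,[(sil3(c,tp+40*Rm[:,2]),(0,255,255)),(circ([648.5,-10.2,64],35),(255,0,255)),(tp,(0,255,0))])
E
```

```text
t 7.95 pos [645.2 -10.6 142.7] x [ 0.184 -0.983 -0.001] z [-0.002  0.001 -1.   ] F [-0.3 -0.7 -7.2] w 28.7 q [-0.12  0.61  1.59  0.    0.94  1.27]
dist [-0.  -1.8 13.7] rot [0.002 0.001 0.001] n 2
row: [0.0009 0.0007 0.0003] [-0.     -0.0009  0.0069]
```

View pics/dn1.png

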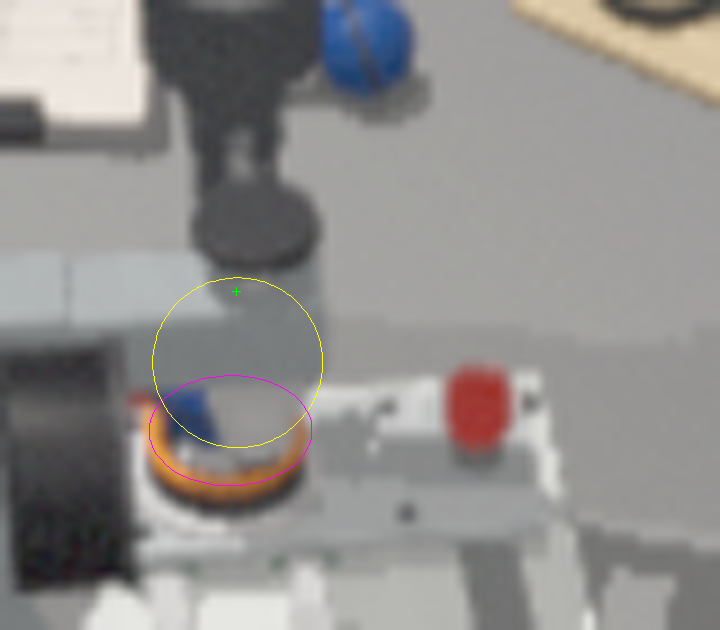

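>>> play_rows(plan=[0.001,0.001,0,0,-0.001,0.003,1,0,0,0,0,-0.0005,0.003,1,0,0,0,0,0,0.002,1,0,0,0,0,0,0.001,1])

```text
time_s: 8.4
tool_pos: [647.4, -10.3, 134.2]
tool_rot: [-2.417, 2.006, -0.002]
contact_force: [-0.1, -0.5, -7.0]
grip_width: 28.5
```

```bash
python3 - <<'E'
from snap import *
s,Rm=state()
E
```

```text
t 8.4 pos [647.4 -10.3 134.2] x [ 0.184 -0.983  0.   ] z [ 0.001 -0.    -1.   ] F [-0.1 -0.5 -7. ] w 28.5 q [-0.12  0.62  1.6   0.    0.92  1.27]
```

>>> play_rows(plan=[0,0,0,0,0,0.002,1,0,0,0,0,0,0.001,1])

```text
time_s: 8.6
tool_pos: [647.4, -10.3, 131.1]
tool_rot: [-2.417, 2.005, -0.002]
contact_force: [0.3, -1.5, -3.2]
grip_width: 28.3
```

>>> play_rows(plan=[0,0,0,0,0,0.001,1,0,0,0,0,0,0.001,1])

```text
time_s: 8.8
tool_pos: [647.8, -10.3, 130.7]
tool_rot: [-2.416, 2.005, -0.004]
contact_force: [-5.3, 0.7, 6.9]
grip_width: 28.6
```

>>> play_rows(plan=[0,0,0,0,0.0015,-0.001,1,0,0,0,0,0,0,1])

```text
time_s: 9.0
tool_pos: [646.2, -10.6, 131.8]
tool_rot: [-2.416, 2.005, -0.005]
contact_force: [0.6, 0.6, -6.7]
grip_width: 28.6
```

>>> play_rows(plan=[0,0,0,0,0,0.0005,1,0,0,0,0,0,0,1])

```text
time_s: 9.2
tool_pos: [646.5, -10.6, 131.2]
tool_rot: [-2.416, 2.004, -0.005]
contact_force: [1.1, 0.9, -4.8]
grip_width: 28.3
```

>>> play_rows(plan=[0,0,0,0,0.001,0.001,1,0,0,0,0,0,0.0005,1])

```text
time_s: 9.4
tool_pos: [646.7, -10.6, 130.9]
tool_rot: [-2.414, 2.003, -0.01]
contact_force: [-0.2, 1.3, -0.8]
grip_width: 28.4
```

>>> play_rows(plan=[0,0,0,0,0,0.0005,1,0,0,0,0,0,0,1])

```text
time_s: 9.6
tool_pos: [646.7, -10.5, 130.8]
tool_rot: [-2.414, 2.003, -0.01]
contact_force: [-0.5, 1.1, -1.1]
grip_width: 28.3
```

```bash
python3 - <<'E'
from snap import *
s,Rm=state(); print(s['ft_torque'])
E
```

```text
t 9.6 pos [646.7 -10.5 130.8] x [ 0.184 -0.983  0.002] z [ 0.008 -0.    -1.   ] F [-0.5  1.1 -1.1] w 28.3 q [-0.12  0.63  1.61  0.    0.9   1.27]
[0.14606064 0.10267377 0.01902821]
```

>>> play_rows(plan=[0,0,0,0,0,0,0.62,0,0,0,0,0,0,0.55,0,0,0,0,0,0,0.5], newtons=20)

```text
time_s: 9.9
tool_pos: [646.7, -10.8, 130.8]
tool_rot: [-2.414, 2.003, -0.011]
contact_force: [-0.2, -0.4, -0.2]
grip_width: 42.9
```

```bash
python3 - <<'E'
from snap import *
s,Rm=state()
snap('rel1',None,(230,180,310,250),9,[])
E
```

```text
t 9.9 pos [646.7 -10.8 130.8] x [ 0.185 -0.983  0.002] z [ 0.008 -0.001 -1.   ] F [-0.2 -0.4 -0.2] w 42.9 q [-0.12  0.63  1.61  0.    0.9   1.27]
```

View pics/rel1.png

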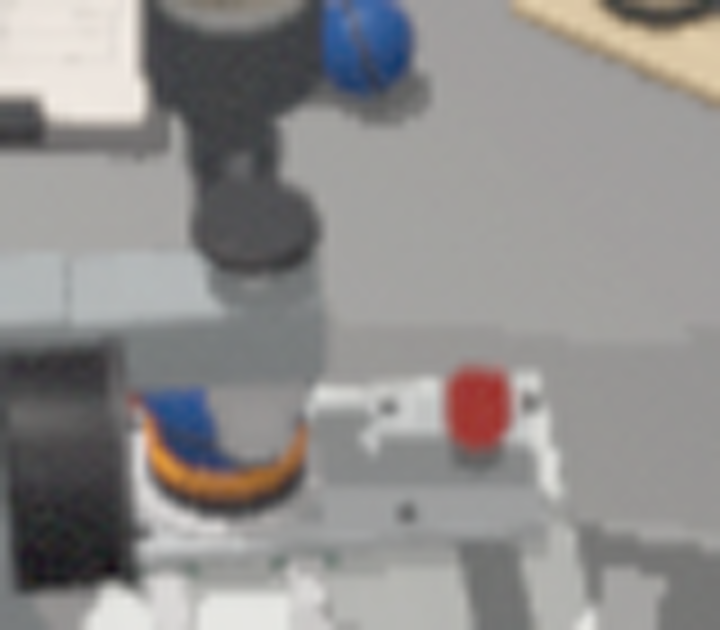

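>>> play_rows(plan=[0,0,0,0,0,0,0.2,0,0,0,0,0,0,0,0,0,0,0,0,-0.01,0,0,0,0,0,0,-0.025,0,0,0,0,0,0,-0.03,0,0,0,0,0,0,-0.03,0,0,0,0,0,0,-0.01,0])

```text
time_s: 10.65
tool_pos: [645.3, -10.8, 240.2]
tool_rot: [-2.415, 2.004, -0.007]
contact_force: [-0.3, -0.1, -0.0]
grip_width: 85.2
```

```bash
python3 - <<'E'
from snap import *
s,Rm=state()
a=.185; kn=np.array([540.2,-30.5]); 
Rd=frame([0,0,-1],[np.cos(-1.386),np.sin(-1.386),0])
plan([300,-170,260],Rd,40); plan([*kn,150],Rd,40)
E
```

```text
t 10.65 pos [645.3 -10.8 240.2] x [ 0.184 -0.983  0.002] z [ 0.006 -0.    -1.   ] F [-0.3 -0.1 -0. ] w 85.2 q [-0.12  0.51  1.5   0.    1.13  1.27]
dist [ 92.8 368.6 -21.6] rot [-0.005 -0.002  0.001] n 10
row: [-0.0005 -0.0002  0.0001] [ 0.0093  0.0369 -0.0021]
dist [ -0.2 107.4  89.7] rot [-0.005 -0.002  0.001] n 4
row: [-0.0013 -0.0004  0.0002] [-0.      0.0268  0.0225]
```

>>> play_rows(plan=[0,0,0,0.02,0.025,-0.005,0,0,0,0,0.034,0.034,0,0,0,0,0,0.034,0.034,0,0,0,0,0,0.034,0.034,0,0,0,0,0,0.034,0.034,0,0,0,0,0,0.02,0.02,0,0])

```text
time_s: 11.25
tool_pos: [496.6, -220.4, 246.2]
tool_rot: [-2.42, 1.994, -0.013]
contact_force: [0.3, -0.0, 0.7]
grip_width: 85.3
```

```bash
python3 - <<'E'
from snap import *
s,Rm=state()
d0=np.array([0,0,1.]); st=np.array([648.3,-10.2,88.9])
M=[(circ(st+74*d0,15),(0,255,255)),(circ(st-[0,0,24.9],35),(255,0,255))]
snap('st1',(245,170,305,245),(225,170,305,245),6,[])
snap('st2',(245,170,305,245),(225,170,305,245),6,M)
E
```

```text
t 11.25 pos [ 496.6 -220.4  246.2] x [ 0.191 -0.982  0.003] z [ 0.01  -0.001 -1.   ] F [ 0.3 -0.   0.7] w 85.3 q [-0.54  0.36  1.75  0.01  1.03  0.83]
```

View pics/st1.png

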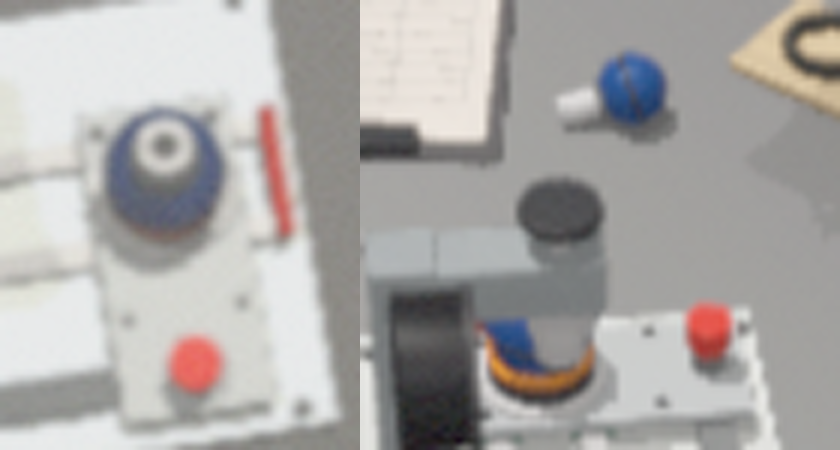

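View pics/st2.png

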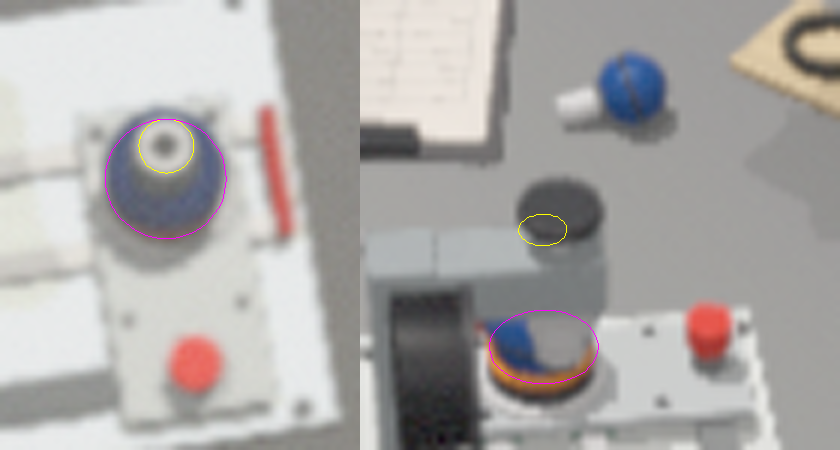

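```bash
python3 - <<'E'
from snap import *
s,Rm=state()
kn=np.array([540.2,-30.4]); 
Rd=frame([0,0,-1],[np.cos(-1.386),np.sin(-1.386),0])
plan([*kn,160],Rd,30)
E
```

```text
t 11.45 pos [ 498.3 -218.7  246.2] x [ 0.191 -0.982  0.003] z [ 0.01  -0.001 -1.   ] F [ 1.4 -0.7  0.1] w 85.7 q [-0.54  0.36  1.74  0.01  1.03  0.84]
dist [-177.   -76.2   86.5] rot [-0.01  -0.003  0.008] n 8
row: [-0.0013 -0.0003  0.001 ] [-0.0221 -0.0095  0.0108]
```

>>> play_rows(plan=[-0.001,0,0.001,-0.022,-0.0095,0.011,0,-0.001,0,0.001,-0.022,-0.0095,0.011,0,-0.001,0,0.001,-0.022,-0.0095,0.011,0,-0.001,0,0.001,-0.022,-0.0095,0.011,0,-0.001,0,0.001,-0.022,-0.0095,0.011,0,-0.001,0,0.001,-0.022,-0.0095,0.011,0,-0.001,0,0.001,-0.022,-0.0095,0.011,0,0,0,0,0,0,0,0,0,0,0,0,0,0,0])

```text
time_s: 12.35
tool_pos: [539.8, -38.8, 165.6]
tool_rot: [-2.428, 1.992, -0.007]
contact_force: [0.4, -0.2, 0.3]
grip_width: 85.7
```

```bash
python3 - <<'E'
from snap import *
s,Rm=state()
kn=np.array([540.2,-30.4]); 
Rd=frame([0,0,-1],[np.cos(-1.386),np.sin(-1.386),0])
plan([*kn,110],Rd,15)
E
```

```text
t 12.35 pos [539.8 -38.8 165.6] x [ 0.196 -0.981  0.003] z [ 0.004 -0.002 -1.   ] F [ 0.4 -0.2  0.3] w 85.7 q [-0.19  0.45  1.84 -0.    0.84  1.18]
dist [-8.3 -1.8 55.6] rot [-0.004 -0.003  0.012] n 4
row: [-0.0009 -0.0007  0.003 ] [-0.0021 -0.0005  0.0139]
```

>>> play_rows(plan=[-0.001,-0.001,0.003,-0.003,-0.0005,0.014,0,-0.001,-0.001,0.003,-0.003,-0.0005,0.014,0,-0.001,0,0.003,-0.002,-0.0005,0.014,0,0,0,0.003,0,0,0.005,0,0,0,0,0,0,0,0])

```text
time_s: 12.85
tool_pos: [541.4, -31.2, 119.4]
tool_rot: [-2.416, 2.005, -0.007]
contact_force: [-0.4, 0.6, 0.3]
grip_width: 85.6
```

```bash
python3 - <<'E'
from snap import *
s,Rm=state()
kn=np.array([540.2,-30.4]); 
Rd=frame([0,0,-1],[np.cos(-1.386),np.sin(-1.386),0])
plan([*kn,49],Rd,15)
tp=s['tool_pos']
snap('kn1',None,(240,180,320,250),9,[(tp,(0,255,0)),(np.array([*kn,78]),(255,0,255))])
E
```

```text
t 12.85 pos [541.4 -31.2 119.4] x [ 0.185 -0.983  0.002] z [ 0.005 -0.001 -1.   ] F [-0.4  0.6  0.3] w 85.6 q [-0.18  0.52  1.88 -0.    0.74  1.21]
dist [-1.1  1.4 70.4] rot [-0.004 -0.002  0.001] n 5
row: [-0.0009 -0.0004  0.0002] [-0.0002  0.0003  0.0141]
```

View pics/kn1.png

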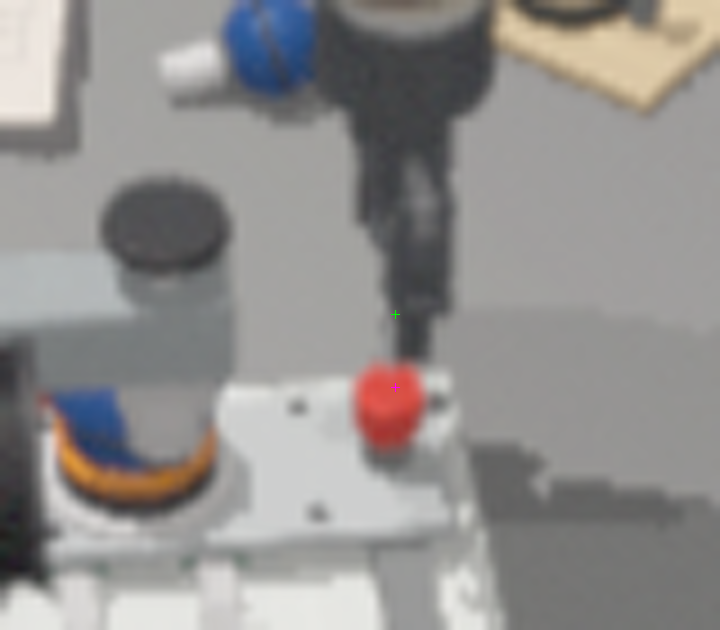

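```bash
python3 - <<'E'
from snap import *
s,Rm=state(); tp=s['tool_pos']; X,Y,Z=Rm.T
c=pickle.load(open('pics/side_kn1.pkl','rb'))
x0,y0,x1,y1=270,180,310,240;k=10
g=np.clip((c['img'][y0:y1,x0:x1,::-1].astype(float)/255)**.45*255,0,255).astype(np.uint8)
im=cv2.resize(g,None,fx=k,fy=k,interpolation=cv2.INTER_CUBIC); im2=im.copy()
def box(sx,z0,z1):
    P=[]
    for xx in (42.5,57):
        P.append([tp+sx*xx*X+yy*Y+zz*Z for yy,zz in ((-11,z0),(11,z0),(11,z1),(-11,z1))])
    return P
for sx,col in ((1,(0,255,255)),(-1,(0,255,0))):
    for P in box(sx,-13,-50):
        q=np.round(((proj(c,P)-[x0,y0])+.5)*k-.5).astype(int); cv2.polylines(im2,[q],True,col,1)
for r,z in ((16,78),(16,54)):
    q=np.round(((proj(c,circ([540.2,-30.4,z],r))-[x0,y0])+.5)*k-.5).astype(int); cv2.polylines(im2,[q],True,(255,0,255),1)
cv2.imwrite('pics/kn2.png',np.hstack([im,im2]))
E
```

```text
t 12.9 pos [541.5 -31.2 119.8] x [ 0.185 -0.983  0.002] z [ 0.005 -0.001 -1.   ] F [ 0.4 -0.1  0.5] w 85.3 q [-0.18  0.52  1.88 -0.    0.74  1.21]
```

View pics/kn2.png

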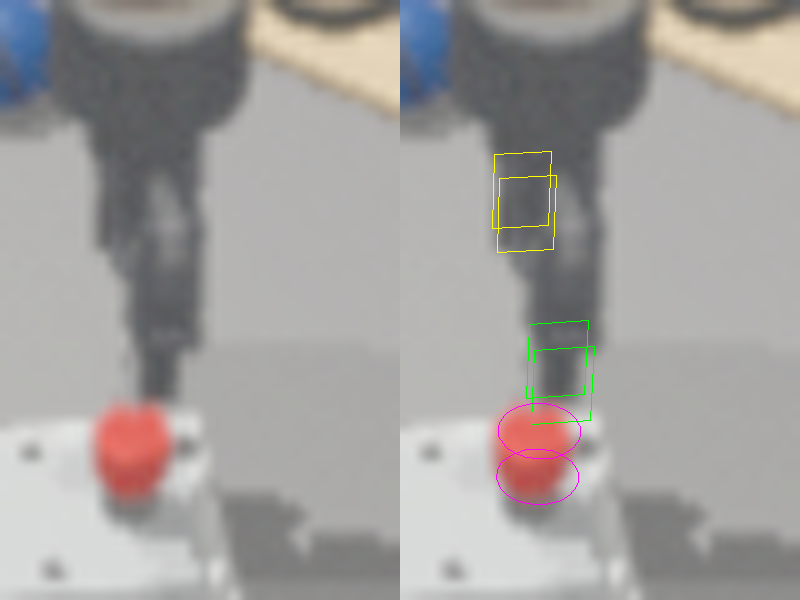

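>>> play_rows(plan=[-0.001,0,0,-0.001,0,0.014,0,-0.001,0,0,0,0,0.014,0,0,0,0,0,0,0.014,0,0,0,0,0,0,0.012,0,0,0,0,0,0,0.004,0,0,0,0,0,0,0,0])

```text
time_s: 13.5
tool_pos: [543.5, -31.7, 61.9]
tool_rot: [-2.415, 2.005, -0.013]
contact_force: [-0.7, -0.3, -0.6]
grip_width: 85.0
```

```bash
python3 - <<'E'
from snap import *
s,Rm=state()
kn=np.array([541,-30.4]); 
Rd=frame([0,0,-1],[np.cos(-1.386),np.sin(-1.386),0])
plan([*kn,49],Rd,15)
E
```

```text
t 13.5 pos [543.5 -31.7  61.9] x [ 0.184 -0.983  0.004] z [ 0.008 -0.003 -1.   ] F [-0.7 -0.3 -0.6] w 85.0 q [-0.18  0.61  1.92 -0.    0.61  1.21]
dist [-1.8  2.4 12.9] rot [-0.008 -0.004  0.   ] n 1
row: [-0.0077 -0.0043  0.0001] [-0.0018  0.0024  0.0129]
```

>>> play_rows(plan=[-0.004,-0.002,0,-0.001,0.0015,0.006,0.2,-0.004,-0.002,0,-0.001,0.001,0.006,0.4,0,0,0,0,0,0,0.5,0,0,0,0,0,0,0.5], newtons=20)

```text
time_s: 13.9
tool_pos: [541.0, -30.2, 49.8]
tool_rot: [2.417, -2.007, 0.001]
contact_force: [-0.1, -0.3, 0.9]
grip_width: 42.7
```

```bash
python3 - <<'E'
from snap import *
s,Rm=state()
kn=np.array([541,-30.4]); 
Rd=frame([0,0,-1],[np.cos(-1.386),np.sin(-1.386),0])
plan([*kn,49],Rd,15)
snap('kn3',None,(260,190,320,250),9,[])
E
```

```text
t 13.9 pos [541.  -30.2  49.8] x [ 0.184 -0.983  0.   ] z [ 0. -0. -1.] F [-0.1 -0.3  0.9] w 42.7 q [-0.18  0.63  1.92 -0.    0.59  1.21]
dist [0.2 0.1 0.8] rot [-0. -0.  0.] n 1
row: [-0.0002 -0.0004  0.    ] [0.0002 0.0001 0.0008]
```

View pics/kn3.png

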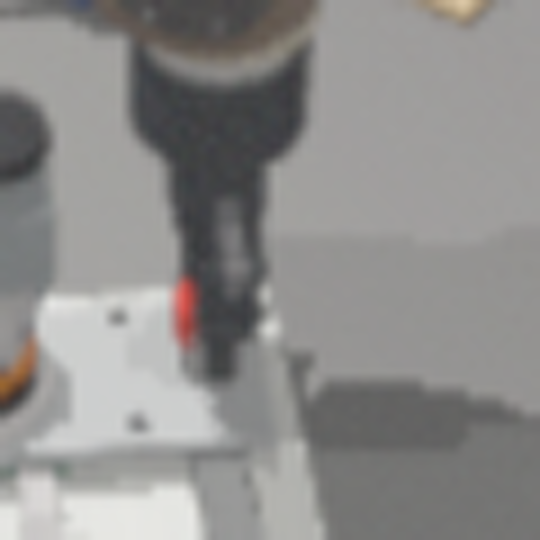

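>>> play_rows(plan=[0,0,0,0,-0.0015,0.001,0.55,0,0,0,0,0,0,0.8,0,0,0,0,0,0,1,0,0,0,0,0,0,1,0,0,0,0,0,0,1], newtons=30)

```text
time_s: 14.45
tool_pos: [542.9, -29.9, 49.2]
tool_rot: [-2.417, 2.007, -0.002]
contact_force: [-0.1, 0.2, -0.5]
grip_width: 31.2
```

```bash
python3 - <<'E'
from snap import *
s,Rm=state()
E
```

```text
t 14.45 pos [542.9 -29.9  49.2] x [ 0.184 -0.983  0.001] z [ 0.001 -0.001 -1.   ] F [-0.1  0.2 -0.5] w 31.2 q [-0.18  0.63  1.92 -0.    0.59  1.21]
```

>>> play_rows(plan=[0,0,0,0,0,0,1,0,0,0,0,0,-0.003,1,0,0,0,0,0,-0.003,1,0,0,0,0,0,-0.003,1,0,0,0,0,0,-0.002,1,0,0,0,0,0,0,1], newtons=60)

```text
time_s: 15.05
tool_pos: [542.8, -29.9, 59.8]
tool_rot: [2.417, -2.007, 0.001]
contact_force: [2.9, -0.7, -11.3]
grip_width: 30.5
```

```bash
python3 - <<'E'
from snap import *
s,Rm=state()
E
```

```text
t 15.05 pos [542.8 -29.9  59.8] x [ 0.184 -0.983  0.   ] z [ 0. -0. -1.] F [  2.9  -0.7 -11.3] w 30.5 q [-0.18  0.61  1.91 -0.    0.61  1.21]
```

>>> play_rows(plan=[0,0,0,0,0,-0.002,1,0,0,0,0,0,0,1,0,0,0,-0.003,0,0,1,0,0,0,-0.005,0,0,1,0,0,0,-0.007,0,0,1])

```text
time_s: 15.55
tool_pos: [540.0, -15.1, 61.4]
tool_rot: [2.416, -2.008, 0.001]
contact_force: [3.6, -2.1, -11.6]
grip_width: 30.5
```

```bash
cat > sl.py <<'E'
from snap import *
s,Rm=state()
p0=np.array([542.8,-29.9]); yd=np.array([-np.sin(.185),np.cos(.185)]); xd=np.array([np.cos(.185),np.sin(.185)])
print('slid',(s['tool_pos'][:2]-p0)@yd,'lat',(s['tool_pos'][:2]-p0)@xd)
tgt=p0+140*yd
Rd=frame([0,0,-1],[np.cos(-1.386),np.sin(-1.386),0])
plan([*tgt,61.5],Rd,10)
E
python3 sl.py
```

```text
t 15.55 pos [540.  -15.1  61.4] x [ 0.183 -0.983  0.001] z [ 0.    -0.001 -1.   ] F [  3.6  -2.1 -11.6] w 30.5 q [-0.15  0.61  1.92 -0.    0.61  1.24]
slid 15.062443098660557 lat -0.02396314911950989
dist [-1.249e+02  1.000e-01 -2.000e-01] rot [-0.    -0.001 -0.001] n 13
row: [-0.     -0.0001 -0.0001] [-0.0096  0.     -0.    ]
```

>>> play_rows(plan=[0,0,0,-0.008,0,0,1,0,0,0,-0.01,0,0,1,0,0,0,-0.01,0,0,1,0,0,0,-0.01,0,0,1,0,0,0,-0.01,0,0,1,0,0,0,-0.01,0,0,1,0,0,0,-0.01,0,0,1,0,0,0,-0.008,0,0,1,0,0,0,-0.005,0,0,1])

```text
time_s: 16.45
tool_pos: [523.2, 73.1, 61.4]
tool_rot: [2.417, -2.006, 0.0]
contact_force: [3.1, -1.9, -11.2]
grip_width: 30.3
```

```bash
python3 sl.py
```

```text
t 16.45 pos [523.2  73.1  61.4] x [ 0.184 -0.983  0.001] z [-0.    -0.001 -1.   ] F [  3.1  -1.9 -11.2] w 30.3 q [ 0.01  0.6   1.95 -0.    0.59  1.4 ]
slid 104.82580147327981 lat -0.2744589916777497
dist [-35.2  -0.3  -0.1] rot [ 0.    -0.001  0.001] n 4
row: [ 0.     -0.0001  0.0001] [-0.0088 -0.0001 -0.    ]
```

>>> play_rows(plan=[0,0,0,-0.008,0,0,1,0,0,0,-0.009,0,0,1,0,0,0,-0.008,0,0,1,0,0,0,-0.004,0,0,1,0,0,0,-0.002,0,0,1,0,0,0,0,0,0,1])

```text
time_s: 17.05
tool_pos: [516.8, 106.8, 61.3]
tool_rot: [2.417, -2.005, 0.0]
contact_force: [2.2, -0.3, -11.4]
grip_width: 30.6
```

```bash
python3 sl.py
```

```text
t 17.05 pos [516.8 106.8  61.3] x [ 0.185 -0.983  0.   ] z [-0. -0. -1.] F [  2.2  -0.3 -11.4] w 30.6 q [ 0.08  0.6   1.95 -0.    0.59  1.46]
slid 139.12545109236953 lat -0.38571047024404137
dist [-0.9 -0.4 -0.2] rot [ 0.    -0.     0.001] n 1
row: [ 0.0004 -0.0004  0.0009] [-0.0009 -0.0004 -0.0002]
```

>>> play_rows(plan=[0,0,0,-0.001,0,0,1,0,0,0,0,0,0.002,1,0,0,0,0,0,0.002,1,0,0,0,0,0,0.002,1,0,0,0,0,0,0.001,1])

```text
time_s: 17.55
tool_pos: [516.7, 107.7, 54.0]
tool_rot: [2.417, -2.007, -0.0]
contact_force: [0.9, 2.0, -9.4]
grip_width: 30.2
```

```bash
python3 sl.py
```

```text
t 17.55 pos [516.7 107.7  54. ] x [ 0.184 -0.983 -0.   ] z [-0.  0. -1.] F [ 0.9  2.  -9.4] w 30.2 q [0.08 0.61 1.96 0.   0.58 1.47]
slid 140.02052237547105 lat -0.33956842337992904
dist [ 0.  -0.3 -7.5] rot [0. 0. 0.] n 1
row: [0.0002 0.     0.0001] [ 0.     -0.0003 -0.0075]
```

>>> play_rows(plan=[0,0,0,0,0,0.002,1,0,0,0,0,0,0.002,1,0,0,0,0,0,0.0005,1,0,0,0,0,0,0,1])

```text
time_s: 17.95
tool_pos: [516.7, 107.6, 49.4]
tool_rot: [2.417, -2.007, -0.0]
contact_force: [1.3, 2.0, -7.3]
grip_width: 30.4
```

```bash
python3 sl.py
```

```text
t 17.95 pos [516.7 107.6  49.4] x [ 0.184 -0.983 -0.   ] z [-0.  0. -1.] F [ 1.3  2.  -7.3] w 30.4 q [0.08 0.62 1.96 0.   0.56 1.47]
slid 139.97431835562642 lat -0.3377551856101801
dist [ -0.   -0.3 -12.1] rot [0. 0. 0.] n 2
row: [0.     0.     0.0001] [-0.     -0.0002 -0.006 ]
```

Pin is nearly home. I'll let go and back off upward.

>>> play_rows(plan=[0,0,0,0,0,0,0.6,0,0,0,0,0,0,0.5,0,0,0,0,0,0,0.3,0,0,0,0,0,0,0.1,0,0,0,0,0,0,0,0,0,0,0,0,0,0])

```text
time_s: 18.55
tool_pos: [517.1, 107.3, 51.0]
tool_rot: [-2.416, 2.006, -0.002]
contact_force: [-0.1, -0.9, 0.9]
grip_width: 85.5
```

>>> play_rows(plan=[0,0,0,0,0,-0.01,0,0,0,0,0,0,-0.02,0,0,0,0,0,0.005,-0.03,0,0,0,0,0,0.015,-0.03,0,0,0,0,0,0.02,-0.03,0,0,0,0,0,0.02,-0.03,0,0,0,0,0,0,0,0])

```text
time_s: 19.25
tool_pos: [455.6, 95.9, 209.5]
tool_rot: [-2.417, 2.006, -0.002]
contact_force: [0.1, -0.6, -0.2]
grip_width: 85.6
```

```bash
python3 sl.py
```

```text
t 19.25 pos [455.6  95.9 209.5] x [ 0.184 -0.983  0.001] z [ 0.001 -0.    -1.   ] F [ 0.1 -0.6 -0.2] w 85.6 q [ 0.07  0.29  1.96 -0.    0.88  1.45]
slid 139.71887633864557 lat -62.58855367694806
dist [ -0.4 -62.4 148.1] rot [-0.001 -0.001  0.   ] n 17
row: [-0.0001 -0.      0.    ] [-0.     -0.0037  0.0087]
```

>>> play_rows(plan=[0,0,0,0.02,0.004,-0.003,0,0,0,0,0.035,0.004,-0.003,0,0,0,0,0.04,0.004,-0.003,0,0,0,0,0.04,0.004,-0.003,0,0,0,0,0.04,0.004,-0.003,0,0,0,0,0.04,0.004,-0.003,0,0,0,0,0.04,0.004,-0.003,0,0,0,0,0.015,0,0,0,0,0,0,0,0,0,0])

```text
time_s: 20.15
tool_pos: [479.3, -184.6, 233.5]
tool_rot: [-2.417, 2.001, -0.008]
contact_force: [-0.3, 0.1, 0.2]
grip_width: 85.4
```

```bash
python3 - <<'E'
from snap import *
s,Rm=state()
a=.185; o=np.array([622,127.5,0]); 
yd=np.array([-np.sin(a),np.cos(a),0]); xd=np.array([np.cos(a),np.sin(a),0])
st=o+[0,0,88.9]; kn=o-110*xd
M=[(circ(st+[0,0,74],15),(0,255,255)),(circ(st-[0,0,24.9],35),(255,0,255)),(circ(kn+[0,0,78],16),(0,255,0)),(circ(kn+[0,0,54],16),(0,255,0))]
snap('f1',(200,160,280,250),(220,190,300,280),5,[])
snap('f2',(200,160,280,250),(220,190,300,280),5,M)
E
```

```text
t 20.15 pos [ 479.3 -184.6  233.5] x [ 0.187 -0.982  0.002] z [ 0.006 -0.001 -1.   ] F [-0.3  0.1  0.2] w 85.4 q [-0.5   0.33  1.83  0.    0.98  0.88]
```

View pics/f1.png

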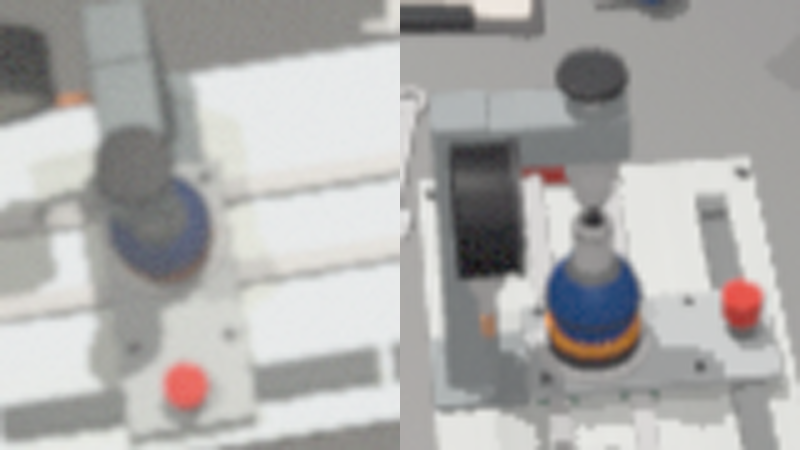

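View pics/f2.png

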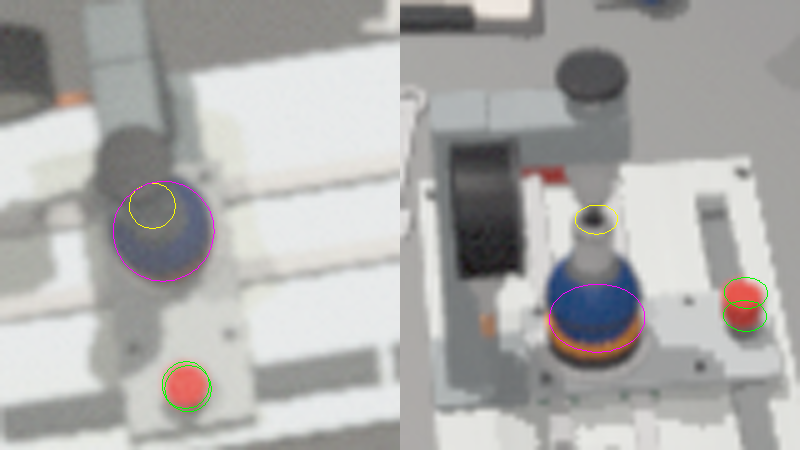

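```bash
python3 - <<'E'
from vis import *
p=[622.59,127.62,.1847]
def st(q): 
    a=p[2]; return np.array([p[0]+np.cos(a)*q[0]-np.sin(a)*q[1],p[1]+np.sin(a)*q[0]+np.cos(a)*q[1],q[2]])
def box(c,y,h): 
    return hullcent(c,np.vstack([circ(st((-110,y,z+h)),16) for z in (54,78)]))
for n in ('top','side'):
    a=pickle.load(open(f'pics/{n}0.pkl','rb')); b=pickle.load(open(f'pics/{n}_f1.pkl','rb'))
    for c,y,tag in ((a,-140,'start'),(b,0,'end')):
        u=box(c,y,0); x,yy=np.round(u).astype(int)
        m=cent(mask(c['img'],'red',(x-8,yy-8,x+8,yy+8)))
        print(n,tag,'meas-model',np.round(m[0]-u,2),'per +9mm lift',np.round(box(c,y,9)-u,2),'per 3mm y',np.round(box(c,y+3,0)-u,2))
E
```

```text
top start meas-model [-0.06  0.1 ] per +9mm lift [ 0.03 -0.32] per 3mm y [-0.86  0.14]
top end meas-model [-0.25  0.22] per +9mm lift [-0.17 -0.28] per 3mm y [-0.87  0.14]
side start meas-model [-0.59 -0.27] per +9mm lift [ 0.06 -1.72] per 3mm y [0.1  0.52]
side end meas-model [-0.56  0.04] per +9mm lift [ 0.08 -1.73] per 3mm y [0.12 0.58]
```

```bash
python3 - <<'E'
from workcell import sensors, ticket
s=sensors.observe(); print(s['time_s'],s['contact_force'])
print(ticket.job_done())
E
```

```text
20.35 [0.16975798 0.08687383 0.22047264]
the job is handed in; nothing more can be done
None
```

I lifted the middle-sized blue accumulator out of its cradle and stood it upright in the seat ring. I set it down with force feedback and let go. I then pulled the red knob up, slid the carriage 140 mm to the test notch, lowered the pin into the notch and let go. I handed the job in at about 20 s of the 67 s allowed.

**Last checks**
- **Carriage:** the slide measured 140.0 mm at the gripper. In the pictures the knob sits at the test-notch position to within about 1 mm.
- **Knob:** it shows no lift against its starting height, so the pin is fully home.
- **Accumulator:** in the side picture the port is directly above the ball, with no visible tilt. It stands in the ring under the coupling. In the top picture the coupling arm partly hides it.
- **Robot:** the arm was clear of everything, with contact force about 0.

**What disagreed:** the two cameras differed by about 3 mm in x when locating the stand, so I used a compromise. The first touch on the ring showed a small sideways force of about 5 N, which I took out by shifting about 1 mm before letting go. I saw no sign that the other things on the bench had moved, but I did not measure them.

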